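# Right the fallen specimen pot and clip its lid on

## Task

One white specimen pot has tipped over in the tray and lost its orange lid. Stand the pot upright on the round yellow-edged mark in the row, without dropping it, and let go; then fit the lid on it and press it straight down until it is fully home and both steel clips have snapped under the rim bulge. Leave the three lidded pots beside it standing where they are.

Things in the scene. Friction and masses are not known exactly. Their poses are not given: they have to be found in the camera images.
- tray: aluminium tray with low blue rails, 170 mm (x) by 500 mm (y), floor 4 mm thick, rails 12 mm above the bench; origin at the centre of its underside. Four places for pots lie in a row along its y axis, 128 mm apart, at y = -192, -64, 64 and 192 mm on its centre line; three hold lidded pots, one is free
- mark: flat round mark (76 mm across, black with a yellow edge) on the tray floor at the free place; origin at its centre on the floor's surface, 4 mm above the bench; z up
- pot_center (a point): the fallen pot: solid white plastic, 110 mm tall, about 0.35 kg (varies), round about its z axis, with a straight body 50 mm across from 12 to 90 mm above its bottom (grip here). This point is on its axis half-way up; z points from bottom to top. It starts lying in the tray across the row, axis 29 mm above the tray floor, top pointing roughly away from the robot (within 0.45 rad)
- pot_base (a point): centre of the pot's bottom face, z axis towards its top; the eight-sided foot is 58 mm across its flats and 10 mm tall
- pot_top (a point): centre of the pot's flat top face (110 mm from its bottom, dark resin with a copper disc), z axis out of the top. Below it the rim tapers outward from 48 mm across to a bulge 58 mm across (12 to 16 mm below the top), then back in to the 50 mm body 20 mm below the top
- lid_knob (a point): the loose orange lid, about 0.1 kg, standing knob up on the bench (this point then 47 mm high): a disc 70 mm across, 5 mm thick, with a black round knob on top to grip, 28 mm across and 32 mm tall. This point is half-way up the knob, 21 mm above the disc's underside; z up. It fits the pot at any turn about the vertical
- lid_seat (a point): centre of the underside of the lid's disc, z up; it meets pot_top when home. Under the disc: two fixed skirts on the y sides (62 mm between them, 26 mm deep) and two sprung clips on the x sides (53 mm between hooks, hook centres 21.5 mm below the disc). Pressing on takes about 6 to 15 N, eases as the clips snap, then the lid bottoms hard
- clip_a (a joint): stiff steel spring clip of the lid, hinged at the lid's edge on its +x side (lid frame): angle in rad, 0 = hanging straight down at rest, positive = sprung outward; rises to about 0.13 while its hook rides over the pot's bulge and falls back below 0.05 once it has snapped underneath
- clip_b (a joint): stiff steel spring clip of the lid, hinged at the lid's edge on its -x side (lid frame): angle in rad, 0 = hanging straight down at rest, positive = sprung outward; rises to about 0.13 while its hook rides over the pot's bulge and falls back below 0.05 once it has snapped underneath
- neighbour0_center (a point): a standing neighbour: the same kind of white pot (110 mm) with its orange lid on (70 mm across, 147 mm tall in all), 0.42 kg, loose; point on its axis 55 mm above its bottom, z up
- neighbour1_center (a point): a standing neighbour: the same kind of white pot (110 mm) with its orange lid on (70 mm across, 147 mm tall in all), 0.42 kg, loose; point on its axis 55 mm above its bottom, z up
- neighbour2_center (a point): a standing neighbour: the same kind of white pot (110 mm) with its orange lid on (70 mm across, 147 mm tall in all), 0.42 kg, loose; point on its axis 55 mm above its bottom, z up
Mind the look-alikes: they are no part of the job. What is meant by the part that bears lid_knob is not blue, and is the larger of those in its own colour.

How it is judged:
By the outcome, as a careful person would: the job done as asked, in the order asked, and still so for the second after the job is handed in, with the robot touching nothing.
It also fails if it takes over 72 s, if anything falls off the work surface, if the arm or the gripper's body presses on something with over 40 N, if the wrist force passes 120 N, or if a joint passes its speed limit or range.

## Robot

A 6-joint arm with a two-finger parallel gripper is mounted at the origin on the work surface. World frame = base frame: x ahead of the robot, y to its left, z up, the work surface at z = 0. Lengths are in m, angles in rad, forces in N, time in s.
With the tool pointing down it reaches from about 0.35 to 0.975 m from the base axis. Payload 7.1 kg.
Tool frame: the origin (TCP) lies midway between the tips of the shut fingers; the grasp point (between the pads) lies 19 mm behind it (manip.grip_depth is the distance from the TCP to the grasp point, in m); z points along the fingers, y is the direction in which the jaws open and shut (so a half turn about z gives the same grasp; the last joint's range is limited). The gripper opens to 88 mm and grips with 3 to 60 N. Pads are 20 mm wide; open, the fingers measure 115 mm over their backs; the gripper's body (75 mm by 178 mm) begins 61 mm behind the grasp point.
Start: joints at [1.182, 0.423, 1.63, -0, 1.089, -0.019], TCP at [0.226, 0.583, 0.223] pointing down, gripper open.
Joint ranges: [-3, 3], [-0.9, 2.11], [0.09, 2.58], [-1.31, 4.45], [0.11, 2.69], [-2.54, 2.54]. Speed limits (rad/s): [2.39, 2.39, 3.01, 3.14, 3.14, 3.14].

## Interface

Orientations are given as a 3x3 rotation matrix whose columns are the frame's x, y, z axes.
In Python, from workcell import status, snapshot, camera_params, hand_in, manip gives the robot as it stands.
- The arm moves only by the tool step_arm, never from a script. Its argument "motion" is a list of rows, each a list of 5 numbers: the opening, from 0 (shut) to 1 (fully open), then the shift along the tool's x, y, z normalised to -1 to 1, where 1 is 0.6 m, then the turn about the tool's z normalised to -1 to 1, where 1 is pi rad. In form: [[jaw, tx, ty, tz, twist], ...]. A call has 1 to 20 rows; each row shifts and turns the commanded pose from where the row before left it, along the tool's axes as they then stand; what a row does not reach is not made up. A row lasts 1/12 s, in which the tool goes at most 41.7 mm and 7.16 degrees, less where a joint would pass 70% of its speed; a pose out of reach is approached as far as the arm can. A call with a number of a shift or a turn outside -1 to 1 is refused whole. A call with a gripper value outside its range is refused whole. The fingers move at their own pace and stop on an object; the grip force is fixed at half the most. Time passes only in rows, so rows that do not move let the fingers close. It gives the time, the measured TCP pose, the force and the opening at its end, in the units of the state.
- status.state(): the state, without advancing time (a new reading comes with each control period).
- snapshot(name): name is "side" or "top"; returns the picture (420x560x3 uint8, blue, green, red); there is no depth.
- camera_params(name): a dict with "intrinsics" (3x3 intrinsics, pixels), "xyz" and "rotation" of the camera in the world. Camera axes: x right, y down, z forward; pixel columns grow to the right and rows downward; lengths in m; the calibration is good to about 2 mm. A picture is of the moment at which its call begins. camera_params takes no time and is no camera call.
- hand_in(): hands the job in, once; it reports no verdict.
The state is a dict: "clock": time; "joint_pos": joint angles; "joint_velocities": joint speeds; "joint_efforts": joint torques, N m; "eef_pos": TCP position; "tool_rot": TCP orientation; "ft_force": force on the tool from outside, world axes, zero at the start; "ft_torque": the same for the moment, N m; "opening": opening from 0.0 (shut) to 1.0 (fully open).
Only numpy, scipy, OpenCV 4.12 (cv2) and the standard library are available. Lean on these libraries where they do the work, as an engineer would, in place of code of your own. Each camera call takes 0.05 s, during which the arm holds its last target.

## Working session

There is one attempt and no reset: what is moved stays moved. The work goes in short steps, Python scripts to look and compute and a tool call to move; the robot and the scene stay as the last step left them, time stands still between calls to the robot, and variables do not carry over. Pictures are saved under pics/ and viewed, and the job is handed in when it is done.

Besides the shell and the picture viewer there is one more tool, called as name([rows], argument=value, ...), one row to a line, values as JSON. step_arm: Moves the arm, as the interface text tells. Scaled input: -1 to 1 covers 0.6 m each way for a shift and pi rad each way for a turn. Its arguments: {"type":"object","properties":{"motion":{"type":"array","items":{"type":"array","items":{"type":"number"}}}},"required":["motion"]}

```bash
mkdir -p pics; ls
python3 - <<'E'
from workcell import status, snapshot, camera_params, manip
import cv2, numpy as np
np.set_printoptions(precision=4,suppress=True)
for n in ["side","top"]:
    im=snapshot(n); cv2.imwrite(f"pics/{n}0.png",im); p=camera_params(n); print(n,p)
s=status.state(); print(s); print(manip, [a for a in dir(manip) if a[0]!='_'])
E
```

```text
pics
side {'intrinsics': array([[437.7936,   0.    , 286.5518],
       [  0.    , 437.7936, 206.4419],
       [  0.    ,   0.    ,   1.    ]]), 'xyz': array([0.0493, 0.5117, 0.5525]), 'rotation': array([[-0.7247, -0.4101,  0.5538],
       [-0.6891,  0.4351, -0.5796],
       [-0.0033, -0.8016, -0.5979]])}
top {'intrinsics': array([[418.2072,   0.    , 281.7048],
       [  0.    , 418.2072, 208.6991],
       [  0.    ,   0.    ,   1.    ]]), 'xyz': array([0.4351, 0.0322, 0.934 ]), 'rotation': array([[ 0.0133, -0.9955,  0.094 ],
       [-0.9998, -0.0143, -0.01  ],
       [ 0.0113, -0.0939, -0.9955]])}
{'clock': 0.1, 'joint_pos': array([ 1.182 ,  0.4238,  1.6306, -0.    ,  1.0886, -0.019 ]), 'joint_velocities': array([ 0.0002, -0.0005, -0.0035, -0.0007,  0.0037,  0.0013]), 'joint_efforts': array([ -0.0005, -54.5615, -27.4325,   0.0645,   0.0189,   0.    ]), 'eef_pos': array([0.2257, 0.5823, 0.222 ]), 'tool_rot': array([[-0.9324,  0.3614, -0.0005],
       [ 0.3614,  0.9324, -0.0013],
       [-0.    , -0.0014, -1.    ]]), 'ft_force': array([-0.3909,  0.4892,  0.1302]), 'ft_torque': array([0.0124, 0.0043, 0.0047]), 'opening': 0.9987305498918909}
<Robot object at 0x7f8bae9f7a10> ['PlanningError', 'grip_depth']
```

View pics/side0.png

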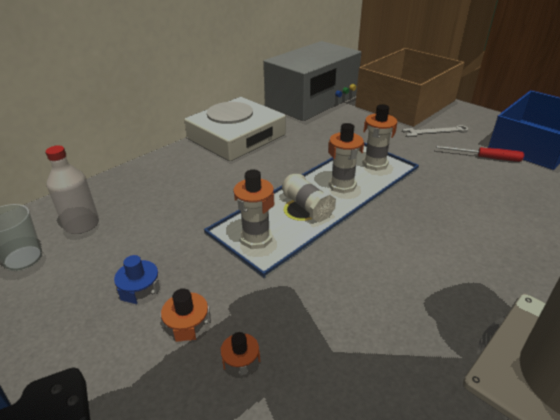

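View pics/top0.png

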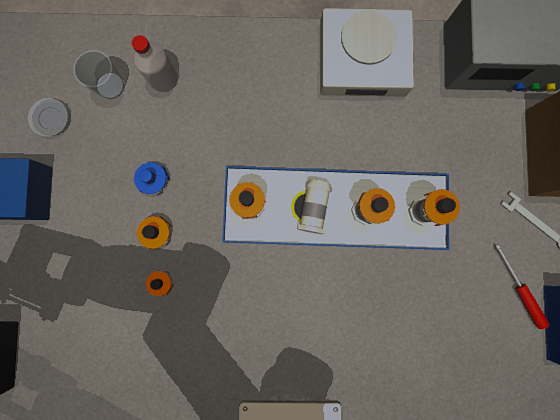

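The side view shows the fallen pot at about (308,196) between two standing pots, with its copper end hidden. The yellow mark is at (297,211). In the top view the pot runs from its top at (318,180) to its foot at (312,232), and the mark edge shows at (297,207).

Lid candidates in the top view are blue (150,178), a larger orange (153,232) and a smaller orange (159,284). The larger orange one fits: it is not blue and is the bigger of its colour. I'll crop to confirm and measure.

```bash
cat > h.py <<'E'
import cv2, numpy as np
from workcell import camera_params
np.set_printoptions(precision=4,suppress=True)
P={n:camera_params(n) for n in ("side","top")}
def ray(n,uv):
    p=P[n]; d=p["rotation"]@np.linalg.inv(p["intrinsics"])@np.array([uv[0],uv[1],1.]); return p["xyz"],d/np.linalg.norm(d)
def plane(n,uv,z):
    o,d=ray(n,uv); return o+d*(z-o[2])/d[2]
def tri(a,b):
    o1,d1=ray("side",a);o2,d2=ray("top",b)
    t=np.linalg.lstsq(np.c_[d1,-d2],o2-o1,rcond=None)[0]
    p,q=o1+t[0]*d1,o2+t[1]*d2
    return (p+q)/2,np.linalg.norm(p-q)
def proj(n,X):
    p=P[n]; c=p["rotation"].T@(np.asarray(X)-p["xyz"]); q=p["intrinsics"]@c; return q[:2]/q[2]
def hsv(im): return cv2.cvtColor(im,cv2.COLOR_BGR2HSV)
def blobs(m,amin=30):
    n,l,s,c=cv2.connectedComponentsWithStats(m.astype(np.uint8))
    return [(c[i],s[i]) for i in range(1,n) if s[i,4]>=amin]
E
python3 - <<'E'
from h import *
for n in ("top","side"):
    im=cv2.imread(f"pics/{n}0.png"); H=hsv(im)
    org=((H[...,0]>=5)&(H[...,0]<=22)&(H[...,1]>190)&(H[...,2]>90))
    print(n,"orange"); [print(c,s) for c,s in blobs(org)]
    blk=(H[...,2]<45); print("black"); [print(c,s) for c,s in blobs(blk) if s[4]<900]
    blu=((H[...,0]>100)&(H[...,0]<125)&(H[...,1]>120)); print("blue"); 
    for c,s in blobs(blu): print(c,s)
    yel=((H[...,0]>=23)&(H[...,0]<=34)&(H[...,1]>150)&(H[...,2]>100)); print("yel");[print(c,s) for c,s in blobs(yel,8)]
t=cv2.imread("pics/top0.png"); s=cv2.imread("pics/side0.png")
a=cv2.resize(t[160:310,110:260],(400,400),interpolation=cv2.INTER_CUBIC)
b=cv2.resize(t[160:260,270:370],(400,400),interpolation=cv2.INTER_CUBIC)
cv2.imwrite("pics/crop1.png",np.hstack([a,b]))
c=cv2.resize(s[150:270,220:380],(800,600),interpolation=cv2.INTER_CUBIC);cv2.imwrite("pics/crop2.png",c)
E
```

```text
top orange
[247.122  200.0925] [230 183  35  35 746]
[375.9452 205.8778] [360 189  35  34 712]
[440.2161 206.9193] [425 190  35  35 694]
[153.484  232.1554] [137 217  32  32 624]
[158.671  283.0496] [146 271  26  25 383]
black
[489.2353  88.9706] [473  88  33   2  34]
[365.9785  91.9462] [345  90  42   5 186]
[528.7966 162.5085] [528 141   4  48  59]
[247.3529 198.7843] [240 192  14  14  51]
[301.9714 206.1143] [300 194   6  24  35]
[376.1639 204.541 ] [371 198  16  14  61]
[445.3505 205.4112] [436 199  20  14 214]
[418.5 205.7] [416 200   8  12  30]
[150.06 231.76] [143 226  16  13 150]
[156.25   283.6875] [151 279  12  10  96]
blue
[519.0735  86.3824] [515  82   9   9  68]
[ 16.3266 190.2586] [   0  159   50   61 1972]
[149.8936 177.6433] [134 162  36  32 799]
[330.2597 203.3863] [222 166 227  84 932]
[552.5998 322.1986] [ 544  286   16   79 1037]
yel
[551.1538  85.6923] [548  83   7   6  39]
[296.1538 204.4038] [291 191  15  31 104]
side orange
black
[492.7234  16.7447] [488   0  11  36  47]
[550.9275  32.9094] [539   0  21  68 331]
[555.58  45.46] [551  34   9  25  50]
[322.4221  81.8074] [310  68  26  28 462]
[555.186   82.8372] [552  72   7  23  43]
[381.8162 112.1568] [376 104  13  17 185]
[346.634  131.9072] [341 124  13  17 194]
[258.7696 136.7696] [247 128  25  19 204]
[252.5182 180.4599] [245 170  15  22 274]
[297.4697 210.1515] [288 202  21  15 198]
[182.4326 301.5445] [173 289  20  26 393]
[238.8364 342.76  ] [232 332  15  22 275]
blue
[338.3333  93.2   ] [336  91   6   6  30]
[531.1122 128.2971] [ 489   91   71   78 3813]
[240.7253 253.2747] [205 228  75  46  91]
[134.1331 276.9796] [ 115  255   43   48 1277]
[  2.7838 402.4865] [  0 395   9  14  74]
yel
[352.3846  85.9231] [350  85   6   3  13]
```

View pics/crop1.png

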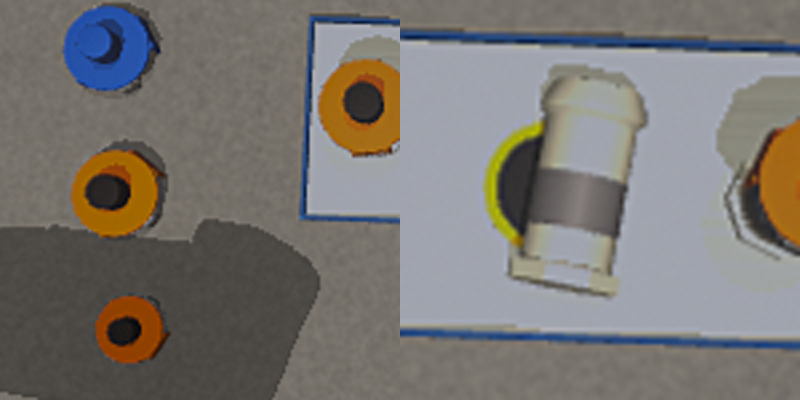

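View pics/crop2.png

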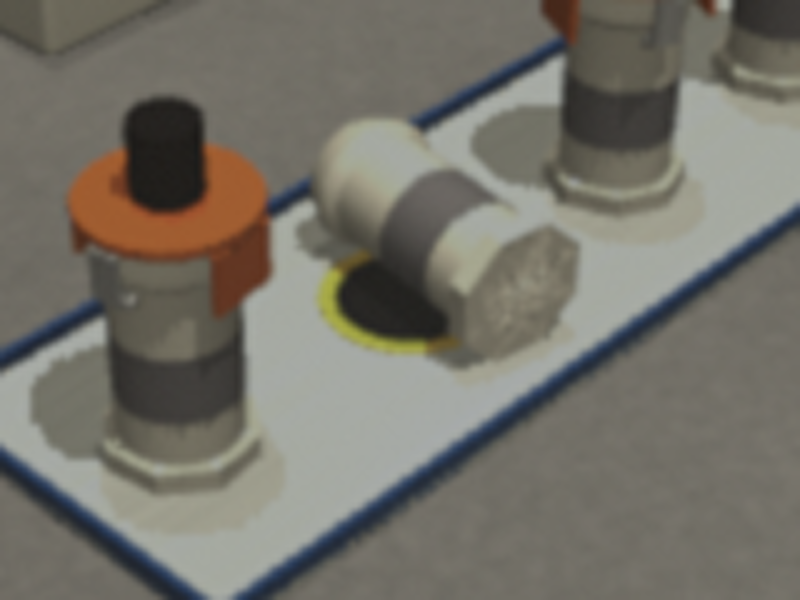

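Crop confirmed: (153,232) is the larger orange lid, and (159,284) is a smaller, darker one. Next I'll measure the tray, neighbours, pot and lid.

Run:
```python
from h import *
im=cv2.imread("pics/top0.png"); H=hsv(im)
blu=((H[...,0]>100)&(H[...,0]<125)&(H[...,1]>120)).astype(np.uint8)
n,l,s,c=cv2.connectedComponentsWithStats(blu)
i=l[:, 230:440].max() 
k=[j for j in range(1,n) if s[j,2]>200][0]
pts=np.argwhere(l==k)[:,::-1].astype(np.float32)
W=np.array([plane("top",p,0.010)[:2] for p in pts],np.float32)
r=cv2.minAreaRect(W); print("tray",r); 
box=cv2.boxPoints(r); 
print(box)
c=np.array(r[0]); e=[box[(i+1)%4]-box[i] for i in range(2)]; e=max(e,key=np.linalg.norm); 
if e[1]<0: e=-e
ey=e/np.linalg.norm(e); ex=np.array([ey[1],-ey[0]]); print("ey",ey)
for y in (-.192,-.064,.064,.192): 
    q=c+ey*y; print("place",y,q, proj("top",[*q,.004]),proj("side",[*q,.004]))
for uv in [(247.12,200.1),(375.95,205.9),(440.2,206.9)]: 
    print("nb",plane("top",(uv[0],uv[1]),.121))
# disc fits: lid
for nm in ["lid"]:
    org=((H[...,0]>=5)&(H[...,0]<=22)&(H[...,1]>150)&(H[...,2]>90)).astype(np.uint8)
    cs,_=cv2.findContours(org,cv2.RETR_EXTERNAL,cv2.CHAIN_APPROX_NONE)
    for q in cs:
        if cv2.contourArea(q)>200:
            (u,v),rr=cv2.minEnclosingCircle(cv2.convexHull(q)); el=cv2.fitEllipse(cv2.convexHull(q)); z=.121 if u>200 else .030
            a=plane("top",el[0],z); b=plane("top",(el[0][0]+el[1][0]/2,el[0][1]),z); print("disc",el,a,"dia",2*np.linalg.norm(a-b))
# yellow mark
yel=((H[...,0]>=23)&(H[...,0]<=36)&(H[...,1]>120)&(H[...,2]>90)); yel[:, :285]=0; yel[:,330:]=0
p=np.argwhere(yel)[:,::-1]; Wp=np.array([plane("top",q,.004)[:2] for q in p])
A=np.c_[2*Wp,np.ones(len(Wp))]; x=np.linalg.lstsq(A,(Wp**2).sum(1),rcond=None)[0]; print("mark fit",x[:2],"r",np.sqrt(x[2]+x[:2]@x[:2]),len(p))
# body edges
g=cv2.cvtColor(im,cv2.COLOR_BGR2GRAY)
for v in range(178,238,4): print(v, g[v,292:340])
```

```text
tray ((0.5274138450622559, -0.09819653630256653), (0.4996814429759979, 0.17032228410243988), 88.82422637939453)
[[ 0.4371 -0.3462]
 [ 0.6074 -0.3497]
 [ 0.6177  0.1498]
 [ 0.4474  0.1533]]
ey [0.0205 0.9998]
place -0.192 [ 0.5235 -0.2902] [421.3397 210.4557] [373.9505 163.4459]
place -0.064 [ 0.5261 -0.1622] [364.3593 208.4729] [340.2773 184.5933]
place 0.064 [ 0.5287 -0.0342] [307.2532 206.4857] [301.2215 209.121 ]
place 0.192 [0.5314 0.0938] [250.0209 204.4942] [255.3801 237.9102]
nb [0.5278 0.0919 0.121 ]
nb [ 0.52   -0.1605  0.121 ]
nb [ 0.5199 -0.2869  0.121 ]
disc ((158.0913848876953, 283.1590881347656), (25.118566513061523, 25.349990844726562), 75.15512084960938) [0.3575 0.2841 0.03  ] dia 0.05330960390613447
disc ((152.86489868164062, 231.8992156982422), (31.469572067260742, 33.86607360839844), 43.93016815185547) [0.4663 0.2998 0.03  ] dia 0.0675381663602377
disc ((441.45562744140625, 206.35853576660156), (34.2602653503418, 35.818172454833984), 137.9989471435547) [ 0.521  -0.2894  0.121 ] dia 0.06755717071745913
disc ((376.26080322265625, 205.22193908691406), (33.953826904296
[... 2598 characters left out ...]
64 165 164 163 162 160 153 128  99 160 168 165 164
 164 164 164 164 164 164 165 163 164 165 163 164]
226 [164 163 165 166 172 103 149 160 159 158 158 159 158 156 160 164 162 161
 162 155 158 143 139 129 123 158 166 165 157 134  97 155 168 165 165 163
 165 165 164 164 165 165 164 164 164 164 163 164]
230 [165 164 165 164 167 164 159 158 133 134 102  82  80  90  93 112 129 149
 152 170 173 171 170 168 168 162 158 159 158 159 159 158 159 164 165 164
 164 164 164 164 164 164 164 164 164 165 164 164]
234 [164 164 164 165 164 165 164 165 164 164 165 165 164 163 165 164 164 165
 166 167 166 168 165 164 164 163 159 159 157 137 137 158 165 164 165 164
 164 164 164 163 164 164 164 164 164 164 164 164]
```

Run:
```python
from h import *
im=cv2.imread("pics/side0.png");H=hsv(im)
for uv in [(182,318),(255,190),(345,145)]: print(H[uv[1],uv[0]-12:uv[0]+12:4])
t=cv2.imread("pics/top0.png")
cv2.imwrite("pics/crop3.png",cv2.resize(t[170:245,285:345],(600,750)[::1],interpolation=cv2.INTER_LANCZOS4)[:600])
cv2.imwrite("pics/crop4.png",cv2.resize(im[270:370,140:270],(780,600),interpolation=cv2.INTER_LANCZOS4))
```

```text
[[ 12 181 158]
 [ 12 182 157]
 [ 11 182 158]
 [ 11 184 158]
 [ 11 186 158]
 [ 12 182 158]]
[[ 12 179 160]
 [  9 151  71]
 [ 18  41  31]
 [ 18  40  32]
 [  9 163  89]
 [ 12 177 160]]
[[ 10 165  82]
 [ 12 180 149]
 [ 12 183 159]
 [ 12 181 159]
 [ 12 181 159]
 [ 12 181 159]]
```

View pics/crop4.png

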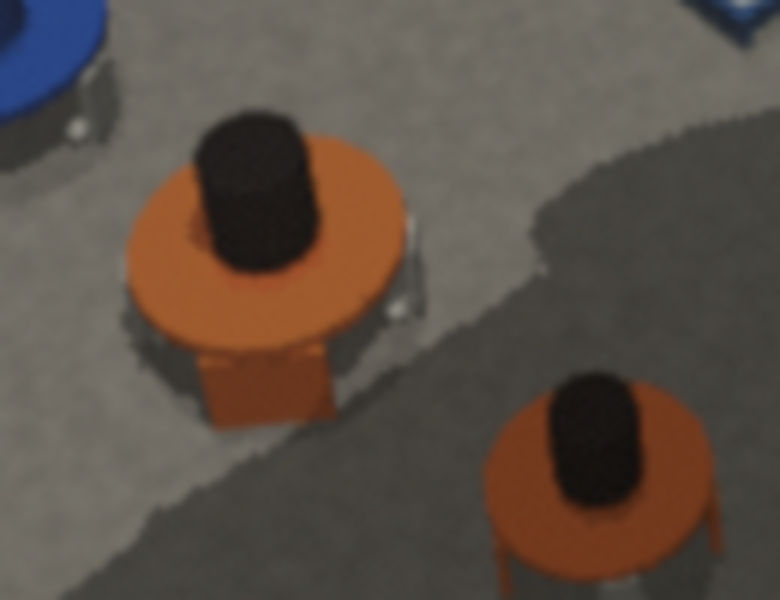

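Run:
```python
from h import *
s=cv2.imread("pics/side0.png"); t=cv2.imread("pics/top0.png")
a=cv2.resize(s[170:230,275:345],(700,600),interpolation=cv2.INTER_CUBIC);cv2.imwrite("pics/crop5.png",a)
for v in (198,206,210,214,222):pass
L={198:(304.6,328.2),202:(303.9,327.5),206:(302.8,326.6),210:(301.8,325.6),214:(301.0,324.7),222:(299.6,323.0)}
A=[]
for v,(a,b) in L.items():
    p=plane("top",(a,v),.033);q=plane("top",(b,v),.033); A.append((p+q)/2); print(v,p,q,np.linalg.norm(p-q))
A=np.array(A); m=A.mean(0); d=np.linalg.svd(A-m)[2][0]; d*=np.sign(d[0]); print("axis",m,d,np.degrees(np.arctan2(d[1],d[0])))
```

```text
198 [ 0.5442 -0.0262  0.033 ] [ 0.545  -0.0775  0.033 ] 0.05129685989054553
202 [ 0.5355 -0.0248  0.033 ] [ 0.5362 -0.076   0.033 ] 0.05124848779810322
206 [ 0.5267 -0.0225  0.033 ] [ 0.5275 -0.0741  0.033 ] 0.051633266245530565
210 [ 0.518  -0.0204  0.033 ] [ 0.5187 -0.072   0.033 ] 0.05158383076174245
214 [ 0.5093 -0.0187  0.033 ] [ 0.51  -0.07   0.033] 0.051318376177164095
222 [ 0.4919 -0.0159  0.033 ] [ 0.4926 -0.0664  0.033 ] 0.05057326344125544
axis [ 0.5213 -0.047   0.033 ] [ 0.9786 -0.2059  0.    ] -11.88496551464436
```

View pics/crop5.png

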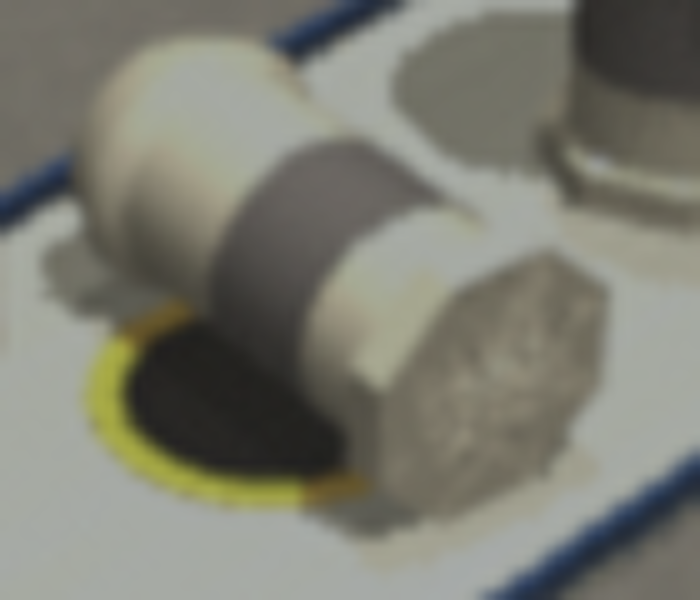

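Run:
```python
from h import *
print(plane("side",(323.9,208.0),.033))
m=np.array([.5213,-.047,.033]);d=np.array([.9786,-.2059,0])
b=plane("side",(323.9,208.0),.033); t=(b-m)@d; print("t",t, m+t*d, "perp",(b-m)-t*d)
for tt in (t,):
  B=m+tt*d
  for a in (0,.055,.090,.094,.110): print(a,B+a*d,proj("top",B+a*d),proj("side",B+a*d))
  n=np.array([-d[1],d[0],0])
  for X in (B+.029*n,B-.029*n,B-[0,0,.029],B+[0,0,.029],B+.11*d+[0,0,.024],B+.11*d): print(proj("top",X))
```

```text
[ 0.4733 -0.0388  0.033 ]
t -0.04870216838118057 [ 0.4736 -0.037   0.033 ] perp [-0.0004 -0.0018  0.    ]
0 [ 0.4736 -0.037   0.033 ] [309.3113 230.6033] [323.1632 208.3229]
0.055 [ 0.5275 -0.0483  0.033 ] [314.7077 205.8329] [306.5044 195.1121]
0.09 [ 0.5617 -0.0555  0.033 ] [318.1099 190.2166] [296.5868 187.2473]
0.094 [ 0.5656 -0.0563  0.033 ] [318.4971 188.4391] [295.4849 186.3735]
0.11 [ 0.5813 -0.0596  0.033 ] [320.043  181.3436] [291.1397 182.9277]
[296.1771 227.6511]
[322.4535 233.5574]
[308.3072 231.1472]
[310.3818 230.0234]
[321.2024 179.5462]
[320.043  181.3436]
```

Measurements agree with the tray plan: mark ≈ (0.529,-0.034), adjacent neighbours at y ≈ 0.092 and -0.161, pot base ≈ (0.474,-0.038), top ≈ (0.581,-0.060), yaw ≈ -12°. The gripper body width next to the lids matters, so I'll bring the gripper into view.

step_arm([
  [1,-0.06,-0.028,0,0],
  [1,-0.06,-0.028,0,0],
  [1,-0.06,-0.028,0,0],
  [1,-0.06,-0.028,0,0],
  [1,-0.06,-0.028,0,0],
  [1,-0.06,-0.028,0,0],
  [1,-0.06,-0.028,0,0],
  [1,-0.06,-0.028,0,0],
  [1,0,0,0,0],
  [1,0,0,0,0],
])

```text
clock: 0.93
eef_pos: [0.4468, 0.3518, 0.2224]
tool_rot: [[-0.931, 0.365, -0.001], [0.365, 0.931, -0.0], [0.0, -0.0, -1.0]]
ft_force: [-0.5, -0.4, -0.0]
opening: 0.997
```

Run:
```python
from workcell import snapshot
import cv2
cv2.imwrite("pics/g1.png",snapshot("side"));cv2.imwrite("pics/g1t.png",snapshot("top"))
```

```text
(no output)
```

View pics/g1.png

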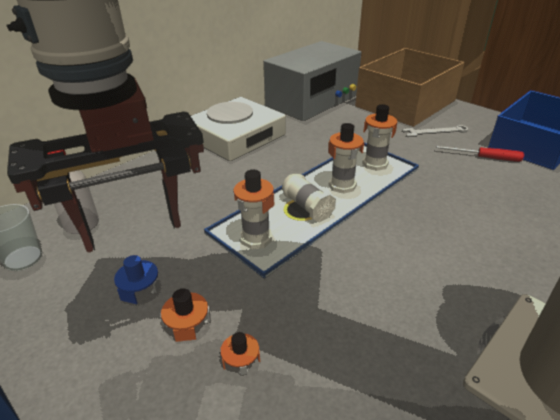

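View pics/g1t.png

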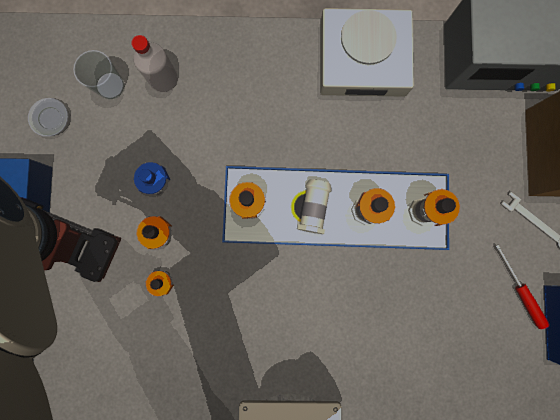

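Run:
```python
from h import *
A=np.array([.528,.0925]);B=np.array([.521,-.161])
def clr(x,y,yaw,hx=.0375,hy=.089):
    d=np.array([np.cos(yaw),np.sin(yaw)]);n=np.array([-d[1],d[0]]);o=[]
    for c in (A,B):
        r=c-[x,y];q=np.array([max(abs(r@d)-hx,0),max(abs(r@n)-hy,0)]);o.append(np.linalg.norm(q)-.035)
    return min(o)
for yd in (-60,-50,-40,-30,-20,-12,-5,0,5,10,20,30,40,50,60):
    print(yd,[f"{x:.3f}: {max((clr(x,y,np.radians(yd))*1000,y) for y in np.arange(-.08,.02,.001))[0]:.1f}@{max((clr(x,y,np.radians(yd))*1000,y) for y in np.arange(-.08,.02,.001))[1]:.3f}" for x in (.525,.54,.55,.56,.57,.58)])
```

```text
-60 ['0.525: 35.5@-0.034', '0.540: 35.3@-0.025', '0.550: 35.4@-0.020', '0.560: 36.6@-0.015', '0.570: 38.1@-0.011', '0.580: 40.5@-0.008']
-50 ['0.525: 22.2@-0.034', '0.540: 22.9@-0.022', '0.550: 25.0@-0.017', '0.560: 28.1@-0.012', '0.570: 31.5@-0.008', '0.580: 35.7@-0.006']
-40 ['0.525: 7.5@-0.034', '0.540: 10.9@-0.023', '0.550: 15.4@-0.018', '0.560: 20.5@-0.014', '0.570: 26.2@-0.011', '0.580: 32.1@-0.009']
-30 ['0.525: -3.0@-0.034', '0.540: 0.9@-0.030', '0.550: 6.4@-0.027', '0.560: 13.5@-0.024', '0.570: 20.9@-0.022', '0.580: 28.3@-0.019']
-20 ['0.525: -4.0@-0.034', '0.540: -1.2@-0.037', '0.550: 2.3@-0.037', '0.560: 6.8@-0.036', '0.570: 12.2@-0.033', '0.580: 18.9@-0.030']
-12 ['0.525: 0.4@-0.034', '0.540: 0.3@-0.038', '0.550: 1.4@-0.039', '0.560: 3.4@-0.039', '0.570: 7.0@-0.037', '0.580: 11.5@-0.035']
-5 ['0.525: 2.3@-0.034', '0.540: 2.2@-0.036', '0.550: 2.1@-0.036', '0.560: 2.6@-0.037', '0.570: 3.8@-0.037', '0.580: 7.0@-0.035']
0 ['0.525: 2.5@-0.034', '0.540: 2.5@-0.034', '0.550: 2.5@-0.034', '0.560: 2.5@-0.034', '0.570: 3.7@-0.035', '0.580: 6.9@-0.036']
5 ['0.525: 1.8@-0.034', '0.54
[... 207 characters left out ...]
', '0.580: 12.6@-0.037']
20 ['0.525: -4.9@-0.034', '0.540: -1.3@-0.034', '0.550: 3.2@-0.035', '0.560: 8.6@-0.037', '0.570: 15.1@-0.041', '0.580: 22.6@-0.045']
30 ['0.525: -0.8@-0.035', '0.540: 3.7@-0.042', '0.550: 9.6@-0.047', '0.560: 16.3@-0.051', '0.570: 23.4@-0.054', '0.580: 30.6@-0.056']
40 ['0.525: 11.8@-0.035', '0.540: 15.0@-0.047', '0.550: 18.6@-0.053', '0.560: 23.3@-0.058', '0.570: 28.7@-0.062', '0.580: 34.3@-0.065']
50 ['0.525: 26.6@-0.035', '0.540: 27.0@-0.047', '0.550: 28.5@-0.053', '0.560: 30.7@-0.059', '0.570: 34.1@-0.063', '0.580: 38.0@-0.066']
60 ['0.525: 38.6@-0.035', '0.540: 38.8@-0.043', '0.550: 39.0@-0.049', '0.560: 39.3@-0.054', '0.570: 40.3@-0.059', '0.580: 42.7@-0.062']
```

Run:
```python
from h import *
A=np.array([.528,.0925]);B=np.array([.521,-.161])
def clr(x,y,yaw,hx=.0375,hy=.089):
    d=np.array([np.cos(yaw),np.sin(yaw)]);n=np.array([-d[1],d[0]]);o=[]
    for c in (A,B):
        r=c-[x,y];q=np.array([max(abs(r@d)-hx,0),max(abs(r@n)-hy,0)]);o.append(np.linalg.norm(q)-.035)
    return np.array(o)*1000
bul=np.array([.5675,-.0572])
for yd in (15,20,25,30,35,40,45):
  y=np.radians(yd);d=np.array([np.cos(y),np.sin(y)])
  print(yd,"base",bul-.096*d,[(a,(bul-(.096-a)*d).round(3),clr(*(bul-(.096-a)*d),y).round(1)) for a in (.07,.078)])
```

```text
15 base [ 0.4748 -0.082 ] [(0.07, array([ 0.542, -0.064]), array([ 30.8, -26.7])), (0.078, array([ 0.55 , -0.062]), array([ 30.8, -18.7]))]
20 base [ 0.4773 -0.09  ] [(0.07, array([ 0.543, -0.066]), array([ 30.2, -19.3])), (0.078, array([ 0.551, -0.063]), array([ 30.2, -11.3]))]
25 base [ 0.4805 -0.0978] [(0.07, array([ 0.544, -0.068]), array([ 30.3, -12.5])), (0.078, array([ 0.551, -0.065]), array([28.9, -4.5]))]
30 base [ 0.4844 -0.1052] [(0.07, array([ 0.545, -0.07 ]), array([32.1, -6.3])), (0.078, array([ 0.552, -0.066]), array([29. ,  1.7]))]
35 base [ 0.4889 -0.1123] [(0.07, array([ 0.546, -0.072]), array([35.2, -0.9])), (0.078, array([ 0.553, -0.068]), array([30.8,  7.1]))]
40 base [ 0.494  -0.1189] [(0.07, array([ 0.548, -0.074]), array([39.7,  3.8])), (0.078, array([ 0.554, -0.069]), array([34. , 11.8]))]
45 base [ 0.4996 -0.1251] [(0.07, array([ 0.549, -0.076]), array([45.1,  7.8])), (0.078, array([ 0.555, -0.07 ]), array([38.6, 15.8]))]
```

The image shows the 178 mm crossbar runs along the jaw axis. At the pot's present place it would overlap the neighbour lid at y = -0.161 by about 12 mm. So before grasping I'll push the foot towards -y with shut fingers (jaw along world x) to about +30° yaw, then along its axis, so the body clears both lids.

step_arm([
  [0,0,0,0,0.038],
  [0,0,0,0,0.038],
  [0,0,0,0,0.038],
  [0,0,0,0,0.038],
  [0,0,0,0,0.038],
  [0,0,0,0,0.038],
  [0,0,0,0,0.038],
  [0,0,0,0,0.038],
  [0,0,0,0,0.038],
  [0,0,0,0,0.039],
  [0,-0.063,0.005,0,0],
  [0,-0.063,0.005,0,0],
  [0,-0.063,0.005,0,0],
  [0,-0.063,0.005,0,0],
  [0,-0.063,0.005,0,0],
  [0,-0.063,0.005,0,0],
  [0,-0.063,0.005,0,0],
  [0,-0.063,0.006,0,0],
  [0,-0.063,0.006,0,0],
  [0,0,0,0,0],
])

```text
clock: 2.7
eef_pos: [0.4756, 0.01, 0.2228]
tool_rot: [[-0.002, 1.0, 0.001], [1.0, 0.002, -0.001], [-0.001, 0.001, -1.0]]
ft_force: [0.2, -0.0, 0.5]
opening: 0.006
```

step_arm([
  [0,0,0,0.06,0],
  [0,0,0,0.06,0],
  [0,0,0,0.06,0],
  [0,0,0,0.05,0],
  [0,0,0,0.04,0],
  [0,0,0,0.03,0],
  [0,0,0,0.02,0],
  [0,0,0,0.01,0],
  [0,0,0,0,0],
])

```text
clock: 3.45
eef_pos: [0.4745, 0.0147, 0.0236]
tool_rot: [[-0.006, 1.0, -0.003], [1.0, 0.006, 0.0], [0.0, -0.002, -1.0]]
ft_force: [-1.1, 0.3, -0.2]
opening: 0.001
```

```bash
cat > snap.py <<'E'
import sys,cv2
from workcell import snapshot
for n in sys.argv[2:]: cv2.imwrite(f"pics/{sys.argv[1]}_{n}.png",snapshot(n))
E
python3 snap.py p1 side top
```

```text
(no output)
```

View pics/p1_side.png

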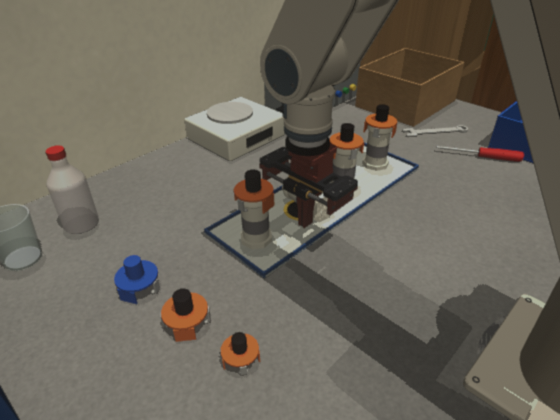

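View pics/p1_top.png

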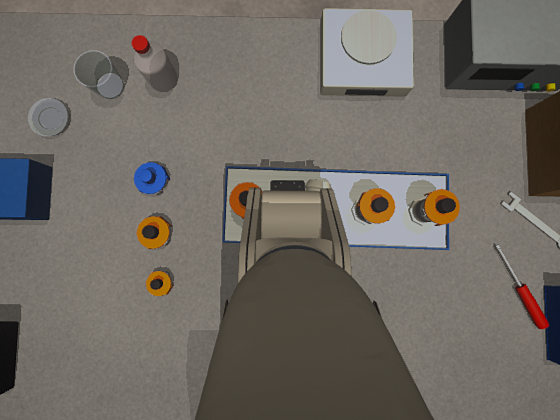

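step_arm([
  [0,-0.01,0,0,0],
  [0,-0.01,0,0,0],
  [0,-0.01,0,0,0],
  [0,-0.01,0,0,0],
  [0,-0.01,0,0,0],
  [0,-0.01,0,0,0],
  [0,-0.01,0,0,0],
  [0,0,0,0,0],
])

```text
clock: 4.22
eef_pos: [0.4758, -0.0299, 0.0247]
tool_rot: [[-0.003, 1.0, 0.0], [1.0, 0.003, -0.0], [-0.0, 0.0, -1.0]]
ft_force: [0.0, 0.0, -0.4]
opening: 0.007
```

```bash
python3 snap.py p2 side
```

```text
(no output)
```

View pics/p2_side.png

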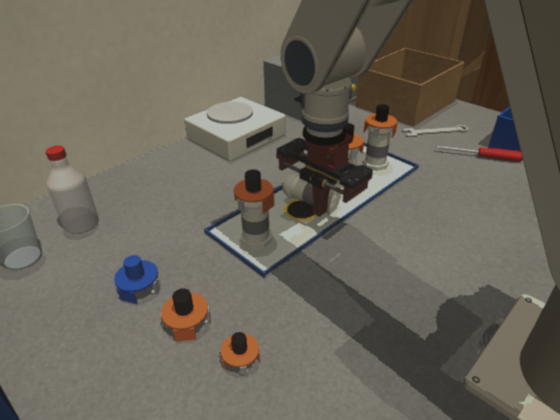

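The pot is turning as expected: mark uncovered at (300,210) and pot body at (305,190). I'll continue the push.

step_arm([
  [0,-0.01,0,0,0],
  [0,-0.01,0,0,0],
  [0,-0.01,0,0,0],
  [0,-0.01,0,0,0],
  [0,-0.01,0,0,0],
  [0,-0.01,0,0,0],
  [0,-0.008,0,0,0],
  [0,0,0,0,0],
  [0,0.03,0,0,0],
  [0,0,0,-0.06,0],
  [0,0,0,-0.06,0],
  [0,0,0,-0.06,0],
  [0,0,0,-0.06,0],
  [0,0,0,-0.06,0],
  [0,0.03,-0.05,0,0],
  [0,0,-0.06,0,0],
  [0,0,-0.05,0,0],
  [0,0,0,0,0],
])

```text
clock: 5.77
eef_pos: [0.3735, -0.0333, 0.2039]
tool_rot: [[-0.005, 1.0, -0.005], [1.0, 0.005, 0.0], [0.0, -0.005, -1.0]]
ft_force: [-0.6, 0.1, -0.6]
opening: 0.005
```

```bash
python3 snap.py p3 side top
```

```text
(no output)
```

View pics/p3_side.png

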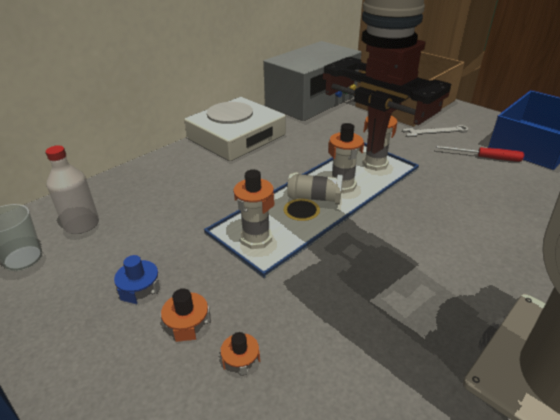

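View pics/p3_top.png

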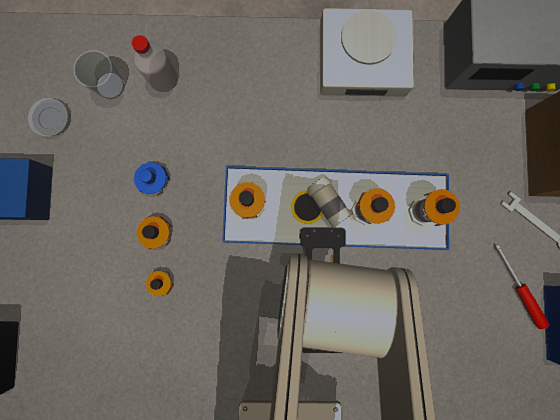

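Run:
```python
from h import *
s=cv2.imread("pics/p3_side.png"); t=cv2.imread("pics/p3_top.png")
a=cv2.resize(s[160:220,275:355],(800,600),interpolation=cv2.INTER_CUBIC);cv2.imwrite("pics/c6.png",a)
a=cv2.resize(t[170:230,295:375],(800,600),interpolation=cv2.INTER_CUBIC);cv2.imwrite("pics/c7.png",a)
```

```text
(no output)
```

View pics/c6.png

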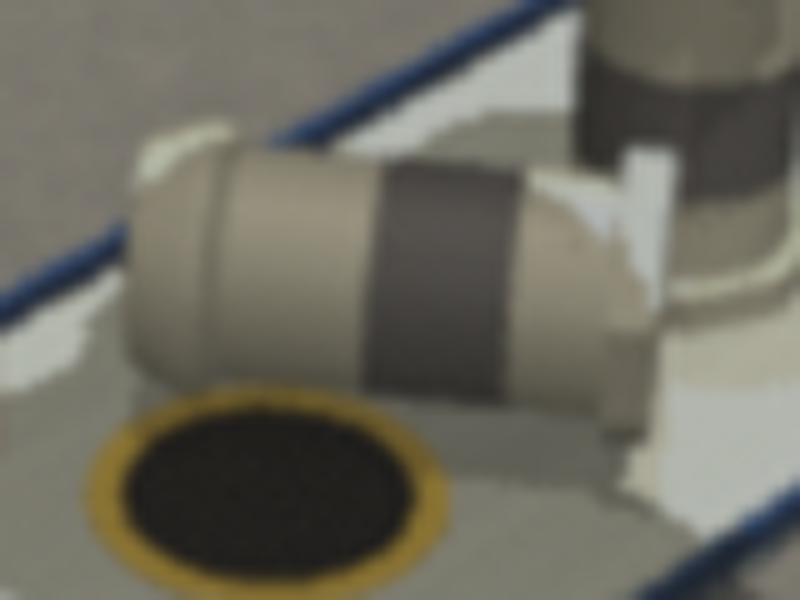

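View pics/c7.png

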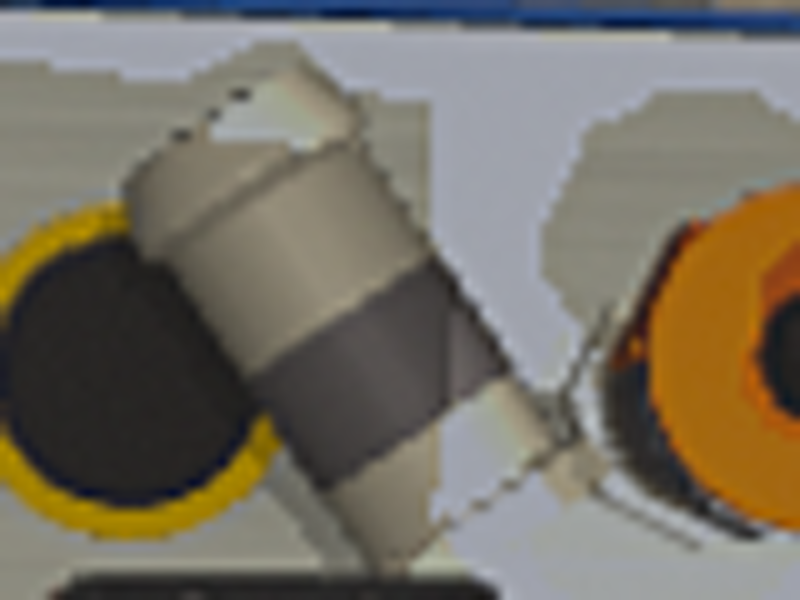

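Run:
```python
from h import *
f=lambda p:((p[0]+.5)/10-.5+295,(p[1]+.5)/10-.5+170)
L=np.array([plane("top",f(p),.033) for p in [(165,262),(250,380),(325,487)]])
R=np.array([plane("top",f(p),.033) for p in [(362,140),(435,262),(505,375)]])
def fit(A): m=A.mean(0); d=np.linalg.svd(A-m)[2][0]; return m,d*np.sign(d[0])
(l,dl),(r,dr)=fit(L),fit(R); d=dl+dr; d/=np.linalg.norm(d); n=np.array([-d[1],d[0],0])
print(dl,dr,np.degrees(np.arctan2(d[1],d[0])),"width",(l-r)@n)
m=(l+r)/2
# top end: front edge of top silhouette; band limits: 
b1=plane("top",f((345,325)),.058); b2=plane("top",f((415,432)),.058)  # band centreline on top surface
print("band along d",(b1-m)@d,(b2-m)@d)
base=plane("top",f((490,520)),.033); print("base? ",base,(base-m)@d)
# bulge widest corners at axis height
for p in [(148,255),(357,130),(130,190),(300,50)]: q=plane("top",f(p),.033); print(p,q,(q-m)@d,(q-m)@n)
for p in [(382,575),(600,480)]: q=plane("top",f(p),.045); print("foot",p,q,(q-m)@d,(q-m)@n)
print(m)
t0=(base-m)@d
# original image band for reference (orig a of band)
m0=np.array([.5213,-.047,.033]);d0=np.array([.9786,-.2059,0]);B0=m0-.0487*d0
for uv in [(314.3,202.3),(312,216.6)]: print("orig band a",(plane("top",uv,.058)-B0)@d0)
```

```text
[0.8112 0.5847 0.    ] [0.8534 0.5213 0.    ] 33.60047936427048 width 0.04836211194345853
band along d -0.002553978658819671 -0.029449276098700926
base?  [ 0.4942 -0.1109  0.033 ] -0.05429800547501592
(148, 255) [ 0.5508 -0.0365  0.033 ] 0.034027012585898526 0.027671194342693044
(357, 130) [ 0.579  -0.0819  0.033 ] 0.03233036884329211 -0.025704738426422822
(130, 190) [ 0.565  -0.0325  0.033 ] 0.04807041458043868 0.023166583801208247
(300, 50) [ 0.5964 -0.0694  0.033 ] 0.053794946390666364 -0.02495405790575573
foot (382, 575) [ 0.4814 -0.0859  0.045 ] -0.05118693876631593 0.024936048161380207
foot (600, 480) [ 0.5023 -0.1325  0.045 ] -0.05952125861367393 -0.025443902256766984
[ 0.5378 -0.0784  0.033 ]
orig band a 0.05916363152425265
orig band a 0.028545819341070856
```

The pot is now at yaw ≈ 33.6°, base ≈ (0.488,-0.111), top ≈ (0.580,-0.051). A short push along its axis from the foot end gains clearance. I'll go behind the foot with the jaw along the axis.

step_arm([
  [0,-0.038,0.037,0,0],
  [0,-0.038,0.037,0,0],
  [0,-0.038,0.037,0,0],
  [0,-0.038,0.037,0,0],
  [0,0,0,0,-0.037],
  [0,0,0,0,-0.037],
  [0,0,0,0,-0.037],
  [0,0,0,0,-0.037],
  [0,0,0,0,-0.037],
  [0,0,0,0.06,0],
  [0,0,0,0.06,0],
  [0,0,0,0.06,0],
  [0,0,0,0.04,0],
  [0,0,0,0.02,0],
  [0,0,0,0.01,0],
  [0,0,0,0.01,0],
  [0,0,0,0,0],
  [0,0,0,0,0],
])

```text
clock: 7.37
eef_pos: [0.4696, -0.125, 0.049]
tool_rot: [[-0.552, 0.834, 0.001], [0.834, 0.552, -0.0], [-0.001, 0.001, -1.0]]
ft_force: [0.2, 0.4, 0.6]
opening: 0.004
```

```bash
python3 snap.py p4 side
```

```text
(no output)
```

View pics/p4_side.png

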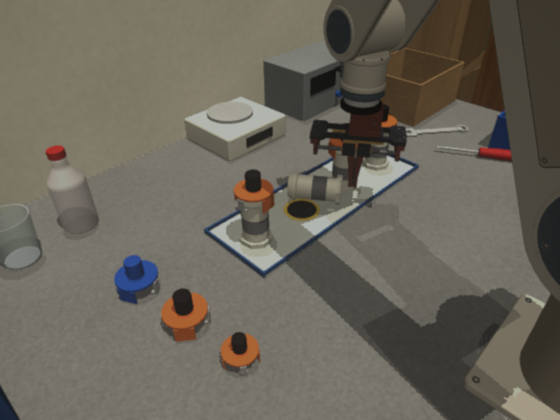

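step_arm([
  [0,0,0.007,0,0],
  [0,0,0.007,0,0],
  [0,0,0.007,0,0],
  [0,0,0.007,0,0],
  [0,0,0.007,0,0],
  [0,0,0.006,0,0],
  [0,0,0,0,0],
  [0,0,-0.03,0,0],
  [0,0,0,-0.06,0],
  [0,0,0,-0.06,0],
  [0,0,0,-0.06,0],
  [0,0,0,-0.06,0],
  [1,0,-0.06,0,0],
  [1,0,-0.06,0,0],
  [1,0,-0.06,0,0],
  [1,0,0,0,0],
])

```text
clock: 8.75
eef_pos: [0.3798, -0.1819, 0.1925]
tool_rot: [[-0.551, 0.835, -0.002], [0.835, 0.551, 0.0], [0.001, -0.002, -1.0]]
ft_force: [0.6, 0.6, 0.0]
opening: 0.266
```

```bash
python3 snap.py p5 top side;  python3 - <<'E'
from h import *
s=cv2.imread("pics/p5_side.png"); t=cv2.imread("pics/p5_top.png")
b=cv2.resize(s[160:220,275:355],(800,600),interpolation=cv2.INTER_CUBIC);cv2.imwrite("pics/c8.png",b)
a=cv2.resize(t[170:230,295:375],(800,600),interpolation=cv2.INTER_CUBIC);cv2.imwrite("pics/c9.png",a)
E
```

```text
(no output)
```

View pics/c9.png

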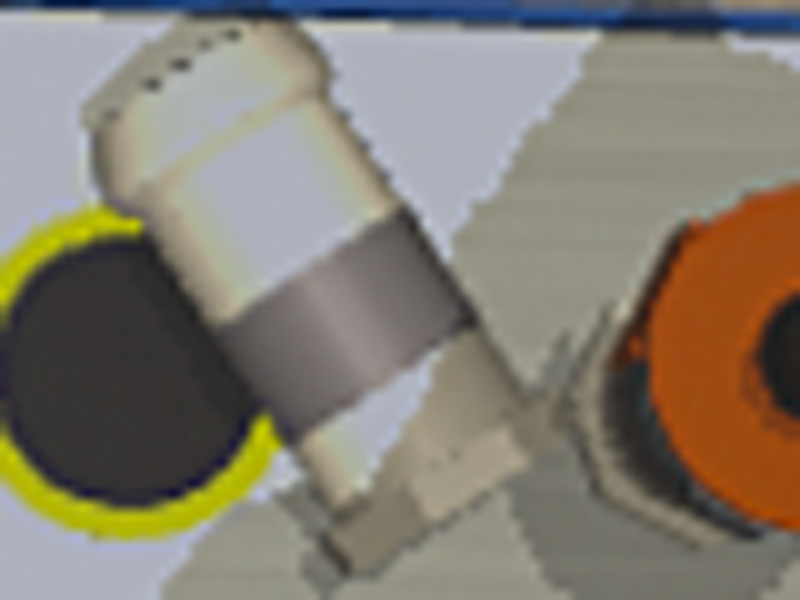

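View pics/p5_side.png

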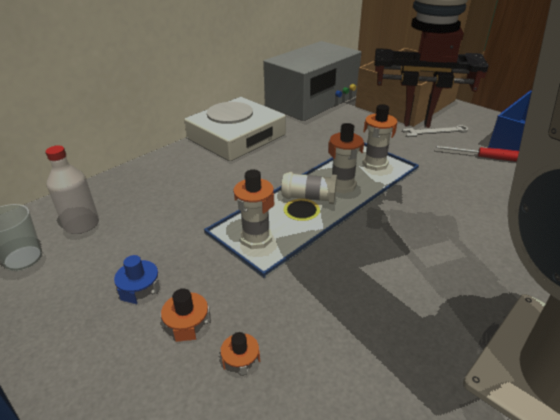

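View pics/c8.png

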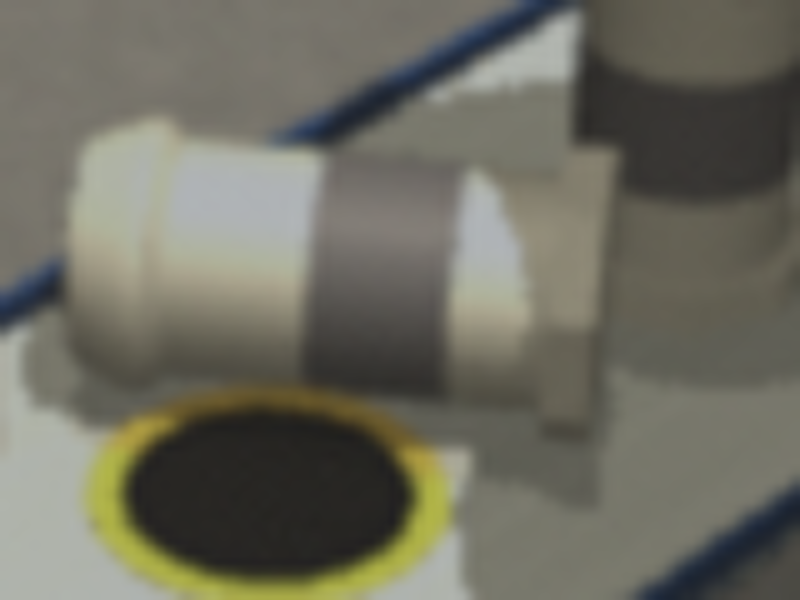

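Run:
```python
from h import *
f=lambda p:((p[0]+.5)/10-.5+295,(p[1]+.5)/10-.5+170)
L=np.array([plane("top",f(p),.033) for p in [(150,210),(218,325),(288,440),(330,505)]])
R=np.array([plane("top",f(p),.033) for p in [(325,100),(400,208),(472,322),(518,393)]])
def fit(A): m=A.mean(0); d=np.linalg.svd(A-m)[2][0]; return m,d*np.sign(d[0])
(l,dl),(r,dr)=fit(L),fit(R); d=dl+dr; d/=np.linalg.norm(d); n=np.array([-d[1],d[0],0])
yaw=np.arctan2(d[1],d[0]); print(dl,dr,np.degrees(yaw),"width",(l-r)@n)
m=(l+r)/2
b1=plane("top",f((318,265)),.058); b2=plane("top",f((382,385)),.058)
am=np.mean([.0592-(b1-m)@d,.0285-(b2-m)@d]); print("band",(b1-m)@d,(b2-m)@d,"a(m)",am)
q=[plane("top",f(p),.045) for p in [(345,577),(530,465)]]; print("foot d",[(x-m)@d for x in q],[(x-m)@n for x in q])
q=[plane("top",f(p),.033) for p in [(110,195),(330,90)]]; print("bulge",[(x-m)@d for x in q],[(x-m)@n for x in q])
base=m-am*d
A=np.array([.528,.0925]);B=np.array([.521,-.161])
def clr(x,y,yaw,hx=.0375,hy=.089):
    d=np.array([np.cos(yaw),np.sin(yaw)]);n=np.array([-d[1],d[0]]);o=[]
    for c in (A,B):
        r=c-[x,y];q=np.array([max(abs(r@d)-hx,0),max(abs(r@n)-hy,0)]);o.append(np.linalg.norm(q)-.035)
    return np.array(o)*1000
for a in (0,.072,.075,.078,.11): G=base+a*d; print(a,G,clr(G[0],G[1],yaw),proj("side",G),proj("top",G))
```

```text
[0.8511 0.5249 0.    ] [0.8349 0.5504 0.    ] 32.52908564071494 width 0.04706457074020326
band 0.009925869993937296 -0.01868961298684713 a(m) 0.048231871496454914
foot d [np.float64(-0.04906712033562221), np.float64(-0.04966975734508628)] [np.float64(0.030970917479525968), np.float64(-0.015487518171698016)]
bulge [np.float64(0.047772367531674347), np.float64(0.042134904858123955)] [np.float64(0.0284079727768776), np.float64(-0.024740891517969304)]
0 [ 0.4982 -0.1037  0.033 ] [ 76.0148 -35.    ] [334.5513 189.5189] [340.2368 219.665 ]
0.072 [ 0.5589 -0.065   0.033 ] [29.0035 11.078 ] [300.5972 185.9212] [322.4669 191.5615]
0.075 [ 0.5614 -0.0634  0.033 ] [28.0763 14.078 ] [299.2002 185.7732] [321.731  190.3977]
0.078 [ 0.564  -0.0618  0.033 ] [27.28  17.078] [297.8046 185.6253] [320.9954 189.2344]
0.11 [ 0.5909 -0.0446  0.033 ] [25.4123 49.078 ] [283.005  184.0572] [313.1719 176.8613]
```

Pot now at yaw 32.5°; grasp point 77 mm from its base ≈ (0.563,-0.062), leaving 16 mm or more to both lids. I'll turn the tool so the jaw lies across the pot and move above it.

step_arm([
  [1,0,0,0,0.039],
  [1,0,0,0,0.039],
  [1,0,0,0,0.039],
  [1,0,0,0,0.039],
  [1,0,0,0,0.039],
  [1,0,0,0,0.039],
  [1,0,0,0,0.039],
  [1,0,0,0,0.039],
  [1,0,0,0,0.039],
  [1,0,0,0,0.039],
  [1,0,0,0,0.039],
  [1,0,0,0,0.039],
  [1,0,0,0,0.037],
  [1,0.061,0,0,0],
  [1,0.061,0,0,0],
  [1,0.061,0,0,0],
  [1,0.061,-0.002,0,0],
  [1,0.061,-0.002,0,0],
  [1,0.06,0,0,0],
  [1,0,0,0,0],
])

```text
clock: 10.52
eef_pos: [0.5737, -0.0565, 0.1928]
tool_rot: [[0.84, 0.543, 0.005], [0.543, -0.84, 0.001], [0.005, 0.002, -1.0]]
ft_force: [0.0, 0.5, 0.8]
opening: 1.0
```

step_arm([
  [1,0,0,0,0],
])

```text
clock: 10.6
eef_pos: [0.5691, -0.0585, 0.192]
tool_rot: [[0.84, 0.542, 0.0], [0.542, -0.84, 0.0], [0.0, -0.0, -1.0]]
ft_force: [-0.7, 0.1, -0.1]
opening: 1.003
```

step_arm([
  [1,0,0,0.05,0],
  [1,0,0,0.05,0],
  [1,0,0,0.05,0],
  [1,0,0,0,0],
  [1,0,0,0,0],
  [1,0,0,0,0],
])

```text
clock: 11.1
eef_pos: [0.5678, -0.061, 0.1038]
tool_rot: [[0.842, 0.539, 0.001], [0.539, -0.842, -0.0], [0.001, 0.001, -1.0]]
ft_force: [0.4, 0.0, 0.6]
opening: 1.0
```

```bash
python3 snap.py p6 side top
```

```text
(no output)
```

View pics/p6_side.png

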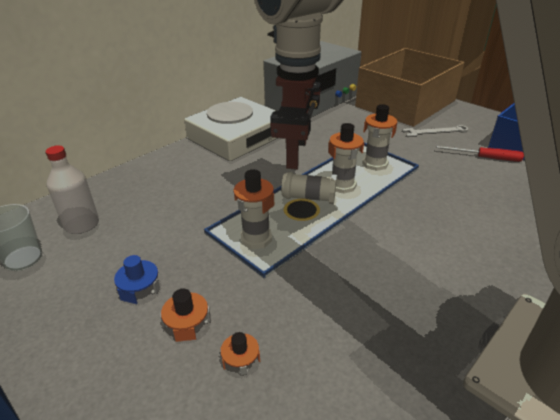

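step_arm([
  [1,-0.008,-0.003,0.02,0],
  [1,0,0,0.03,0],
  [1,0,0,0.03,0],
  [1,0,0,0.03,0],
  [1,0,0,0.02,0],
  [1,0,0,0.01,0],
  [1,0,0,0.005,0],
  [1,0,0,0,0],
  [1,0,0,0,0],
])

```text
clock: 11.95
eef_pos: [0.563, -0.0618, 0.0165]
tool_rot: [[0.842, 0.539, 0.001], [0.539, -0.842, -0.0], [0.001, 0.001, -1.0]]
ft_force: [0.4, -0.1, 0.3]
opening: 1.001
```

```bash
python3 snap.py p7 side
```

```text
(no output)
```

View pics/p7_side.png

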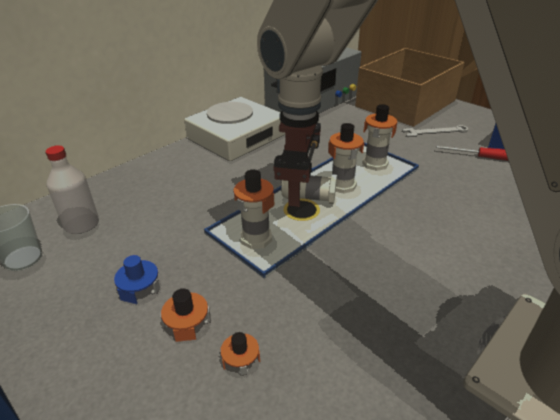

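step_arm([
  [0,0,0,0,0],
  [0,0,0,0,0],
  [0,0,0,0,0],
  [0,0,0,0,0],
  [0,0,0,0,0],
  [0,0,0,0,0],
  [0,0,0,0,0],
  [0,0,0,0,0],
  [0,0,0,0,0],
  [0,0,0,0,0],
])

```text
clock: 12.83
eef_pos: [0.5624, -0.0617, 0.0157]
tool_rot: [[0.842, 0.539, 0.0], [0.539, -0.842, 0.0], [0.0, 0.0, -1.0]]
ft_force: [-1.0, 0.1, 0.4]
opening: 0.562
```

step_arm([
  [0,0,0,-0.02,0],
  [0,0,0,-0.02,0],
  [0,0,0,-0.03,0],
  [0,0,0,-0.03,0],
  [0,0,0,-0.03,0],
  [0,0,0,-0.03,0],
  [0,0,0,-0.02,0],
  [0,0,0,-0.02,0],
  [0,0,0,0,0],
])

```text
clock: 13.58
eef_pos: [0.5638, -0.0619, 0.1385]
tool_rot: [[0.842, 0.539, 0.004], [0.539, -0.842, -0.001], [0.003, 0.003, -1.0]]
ft_force: [-0.1, -0.5, -2.4]
opening: 0.559
```

```bash
python3 snap.py p8 side
```

```text
(no output)
```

View pics/p8_side.png

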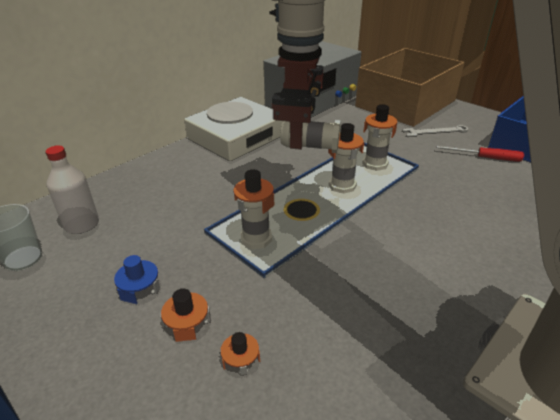

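The grip is good (opening 0.56 ≈ 49 mm), but the pads hold the pot horizontal, and the tool can't tilt. Plan:
1. Lay the pot on the free bench in front of the tray.
2. Regrip it on the 4 mm wide rim bulge, where the pads act like a pivot.
3. Raise it in an arc about its foot until it is upright.

step_arm([
  [0,0,0,-0.04,0],
  [0,0,0,-0.04,0],
  [0,0,0,-0.04,0],
  [0,0,0,0,-0.036],
  [0,0,0,0,-0.036],
  [0,0,0,0,-0.036],
  [0,0,0,0,-0.036],
  [0,0,0,0,-0.035],
  [0,0,0,0,-0.035],
  [0,0,0,0,-0.035],
  [0,0,0,0,-0.035],
  [0,0,0,0,-0.035],
  [0,0.03,-0.047,0,0],
  [0,0.03,-0.047,0,0],
  [0,0.03,-0.047,0,0],
  [0,0.03,-0.047,0,0],
  [0,0.03,-0.047,0,0],
  [0,0.03,-0.046,0,0],
  [0,0,0,0,0],
  [0,0,0,0,0],
])

```text
clock: 15.3
eef_pos: [0.3919, 0.0467, 0.207]
tool_rot: [[-0.003, 1.0, -0.002], [1.0, 0.003, -0.0], [-0.0, -0.002, -1.0]]
ft_force: [0.6, 0.1, -3.2]
opening: 0.564
```

```bash
python3 snap.py p9 side
```

```text
(no output)
```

View pics/p9_side.png

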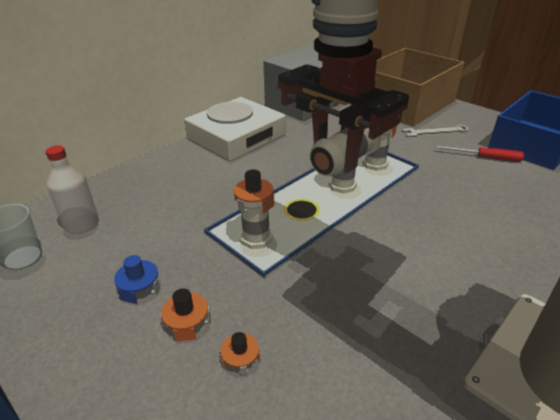

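step_arm([
  [0,0,0,0.05,0],
  [0,0,0,0.06,0],
  [0,0,0,0.06,0],
  [0,0,0,0.05,0],
  [0,0,0,0.04,0],
  [0,0,0,0.03,0],
  [0,0,0,0.015,0],
  [0,0,0,0.008,0],
  [0,0,0,0,0],
  [0,0,0,0,0],
])

```text
clock: 16.18
eef_pos: [0.3944, 0.046, 0.0202]
tool_rot: [[-0.001, 1.0, 0.001], [1.0, 0.001, 0.0], [0.0, 0.001, -1.0]]
ft_force: [0.4, 0.1, -1.8]
opening: 0.564
```

Still about 8 mm above the bench; I'll lower it gently.

step_arm([
  [0,0,0,0.004,0],
  [0,0,0,0.004,0],
  [0,0,0,0.003,0],
  [0,0,0,0,0],
  [0,0,0,0,0],
])

```text
clock: 16.6
eef_pos: [0.3938, 0.0461, 0.0135]
tool_rot: [[-0.001, 1.0, 0.0], [1.0, 0.001, 0.0], [0.0, 0.0, -1.0]]
ft_force: [0.1, 0.5, -3.4]
opening: 0.561
```

step_arm([
  [0,0,0,0.003,0],
  [0,0,0,0,0],
  [0,0,0,0,0],
])

```text
clock: 16.85
eef_pos: [0.394, 0.0462, 0.0116]
tool_rot: [[-0.001, 1.0, 0.001], [1.0, 0.001, 0.0], [0.0, 0.001, -1.0]]
ft_force: [-0.4, 1.8, 1.4]
opening: 0.561
```

step_arm([
  [1,0,0,0,0],
  [1,0,0,0,0],
  [1,0,0,0,0],
  [1,0,0,0,0],
  [1,0,0,0,0],
  [1,0.016,0,0,0],
  [1,0.017,0,0,0],
  [1,0,0,0,0],
  [1,0,0,0,0],
])

```text
clock: 17.6
eef_pos: [0.3936, 0.0665, 0.0115]
tool_rot: [[-0.002, 1.0, 0.0], [1.0, 0.002, 0.0], [0.0, 0.0, -1.0]]
ft_force: [-0.5, 1.1, 2.0]
opening: 1.0
```

```bash
python3 snap.py p10 side
python3 - <<'E'
import cv2
s=cv2.imread("pics/p10_side.png");cv2.imwrite("pics/p10c.png",cv2.resize(s[150:270,300:460],(800,600),interpolation=cv2.INTER_CUBIC))
E
```

```text
(no output)
```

View pics/p10c.png

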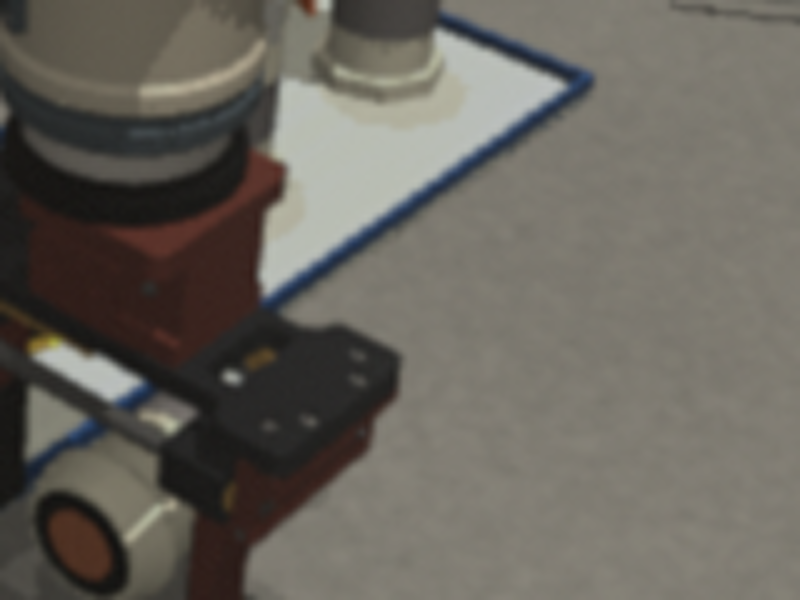

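Run:
```python
from h import *
print(plane("side",((80.5)/5-.5+300,535.5/5-.5+150),.029))
s=cv2.imread("pics/p10_side.png");cv2.imwrite("pics/p10d.png",cv2.resize(s[230:290,290:370],(800,600),interpolation=cv2.INTER_CUBIC))
```

```text
[0.3973 0.075  0.029 ]
```

View pics/p10d.png

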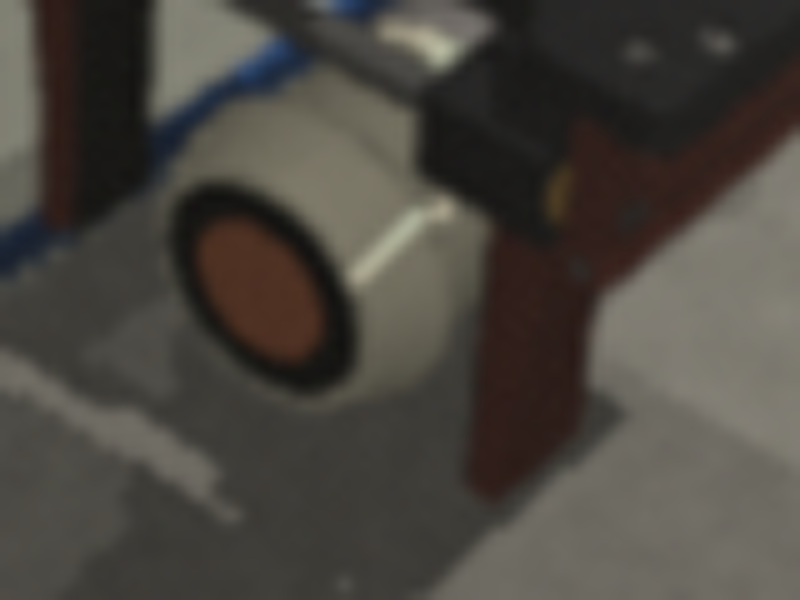

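step_arm([
  [1,-0.007,0,0,0],
  [0,0,0,0,0],
  [0,0,0,0,0],
  [0,0,0,0,0],
  [0,0,0,0,0],
  [0,0,0,0,0],
  [0,0,0,0,0],
  [0,0,0,0,0],
  [0,0,0,0,0],
])

```text
clock: 18.4
eef_pos: [0.3936, 0.0616, 0.0115]
tool_rot: [[-0.001, 1.0, -0.0], [1.0, 0.001, -0.0], [-0.0, -0.0, -1.0]]
ft_force: [0.0, -1.1, 0.4]
opening: 0.641
```

step_arm([
  [0,-0.005,0,-0.014,0],
  [0,-0.006,0,-0.013,0],
  [0,-0.007,0,-0.013,0],
  [0,-0.008,0,-0.012,0],
  [0,0,0,0,0],
  [0,0,0,0,0],
])

```text
clock: 18.9
eef_pos: [0.3943, 0.0458, 0.0434]
tool_rot: [[0.0, 1.0, 0.002], [1.0, -0.0, 0.0], [0.0, 0.002, -1.0]]
ft_force: [0.2, 0.4, -1.0]
opening: 0.643
```

```bash
python3 snap.py p11 side
python3 - <<'E'
import cv2
s=cv2.imread("pics/p11_side.png");cv2.imwrite("pics/p11c.png",cv2.resize(s[180:300,280:440],(800,600),interpolation=cv2.INTER_CUBIC))
E
```

```text
(no output)
```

View pics/p11c.png

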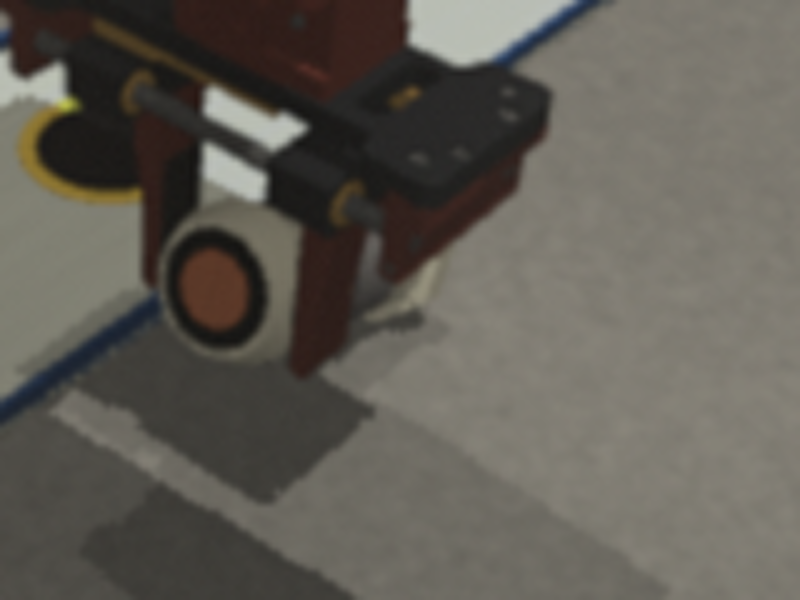

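The pot is pivoting: its foot is still on the bench and the copper face has turned upward. I'll continue the arc.

step_arm([
  [0,-0.009,0,-0.011,0],
  [0,-0.01,0,-0.01,0],
  [0,-0.011,0,-0.01,0],
  [0,-0.012,0,-0.008,0],
  [0,-0.012,0,-0.008,0],
  [0,0,0,0,0],
  [0,0,0,0,0],
])

```text
clock: 19.53
eef_pos: [0.3939, 0.0132, 0.0712]
tool_rot: [[0.001, 1.0, 0.001], [1.0, -0.001, 0.0], [0.0, 0.001, -1.0]]
ft_force: [-0.1, -0.1, -2.0]
opening: 0.643
```

```bash
python3 snap.py p12 side
python3 - <<'E'
import cv2
s=cv2.imread("pics/p12_side.png");cv2.imwrite("pics/p12c.png",cv2.resize(s[180:300,280:440],(800,600),interpolation=cv2.INTER_CUBIC))
E
```

View pics/p12c.png

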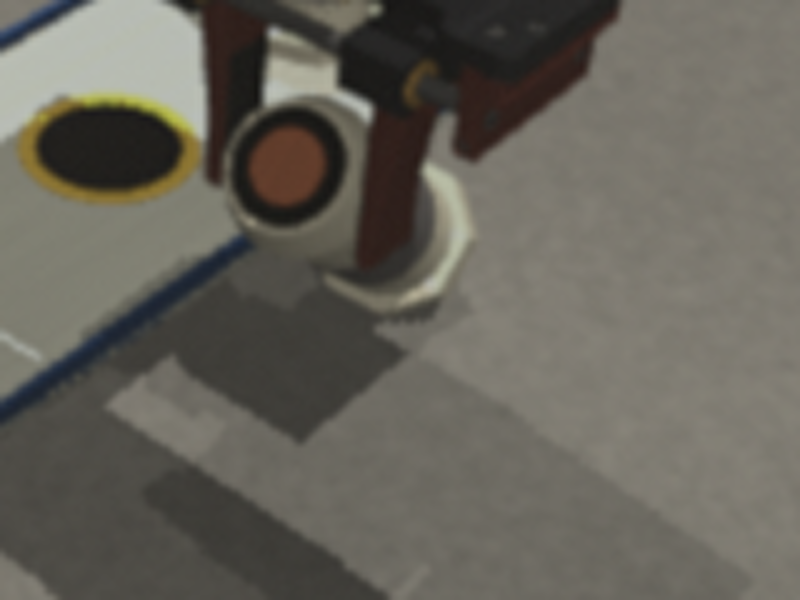

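step_arm([
  [0,-0.013,0,-0.006,0],
  [0,-0.014,0,-0.005,0],
  [0,-0.014,0,-0.003,0],
  [0,-0.014,0,-0.002,0],
  [0,-0.015,0,-0.001,0],
  [0,-0.015,0,0,0],
  [0,-0.014,0,0.001,0],
  [0,0,0,0,0],
  [0,0,0,0,0],
])

```text
clock: 20.33
eef_pos: [0.3936, -0.0463, 0.0803]
tool_rot: [[0.001, 1.0, -0.0], [1.0, -0.001, 0.0], [0.0, -0.0, -1.0]]
ft_force: [0.2, 0.0, -2.4]
opening: 0.641
```

```bash
python3 snap.py p13 side
python3 - <<'E'
import cv2
s=cv2.imread("pics/p13_side.png");cv2.imwrite("pics/p13c.png",cv2.resize(s[150:270,300:460],(800,600),interpolation=cv2.INTER_CUBIC))
E
```

```text
(no output)
```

View pics/p13c.png

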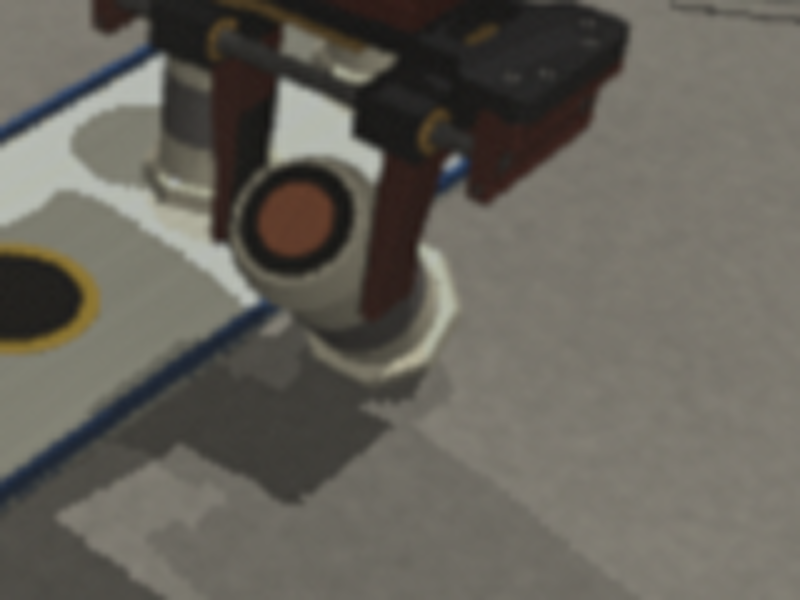

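The tilt stalled at roughly 60° because the foot slid. I'll press lightly and drag so that foot friction completes the turn.

step_arm([
  [0,-0.006,0,0.003,0],
  [0,-0.01,0,0.002,0],
  [0,-0.012,0,0,0],
  [0,-0.012,0,0,0],
  [0,-0.012,0,0,0],
  [0,0,0,0,0],
])

```text
clock: 20.88
eef_pos: [0.3941, -0.0781, 0.0775]
tool_rot: [[0.0, 1.0, 0.0], [1.0, -0.0, -0.0], [-0.0, 0.0, -1.0]]
ft_force: [0.1, -0.3, -2.0]
opening: 0.646
```

```bash
python3 snap.py p14 side
python3 - <<'E'
import cv2
s=cv2.imread("pics/p14_side.png");cv2.imwrite("pics/p14c.png",cv2.resize(s[130:250,320:480],(800,600),interpolation=cv2.INTER_CUBIC))
E
```

```text
(no output)
```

View pics/p14c.png

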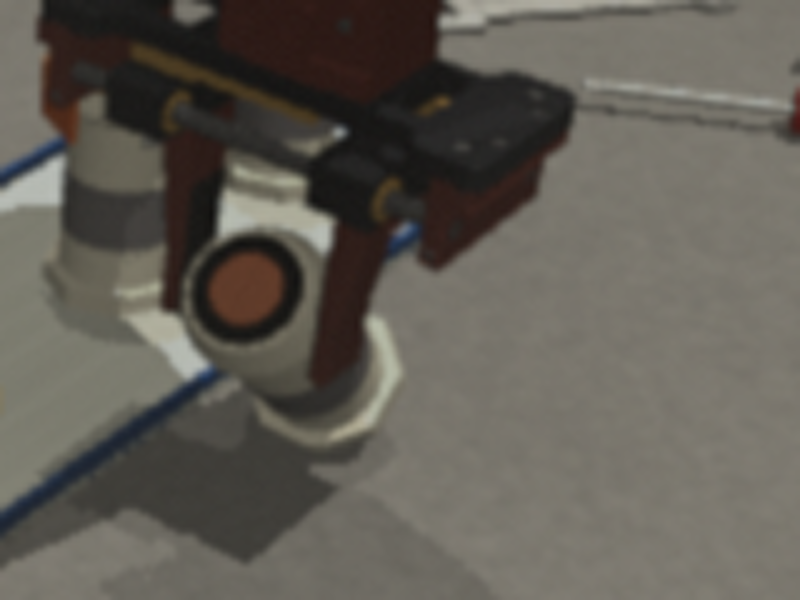

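The pot is now in the air at about 45°, held by pad friction. A few quick vertical bounces should add enough inertial torque to swing it further.

step_arm([
  [0,0,0,-0.069,0],
  [0,0,0,-0.069,0],
  [0,0,0,0.069,0],
  [0,0,0,-0.069,0],
  [0,0,0,-0.069,0],
  [0,0,0,0.069,0],
  [0,0,0,0.069,0],
  [0,0,0,-0.069,0],
  [0,0,0,-0.069,0],
  [0,0,0,0.069,0],
  [0,0,0,0.069,0],
  [0,0,0,-0.069,0],
  [0,0,0,-0.069,0],
  [0,0,0,0,0],
  [0,0,0,0,0],
])

```text
clock: 22.18
eef_pos: [0.3951, -0.0771, 0.2021]
tool_rot: [[-0.001, 1.0, 0.002], [1.0, 0.001, -0.0], [-0.0, 0.002, -1.0]]
ft_force: [-0.1, -0.1, -2.6]
opening: 0.644
```

```bash
python3 snap.py p15 side
python3 - <<'E'
import cv2
s=cv2.imread("pics/p15_side.png");cv2.imwrite("pics/p15c.png",cv2.resize(s[50:260,280:560],(800,600),interpolation=cv2.INTER_CUBIC))
E
```

```text
(no output)
```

View pics/p15c.png

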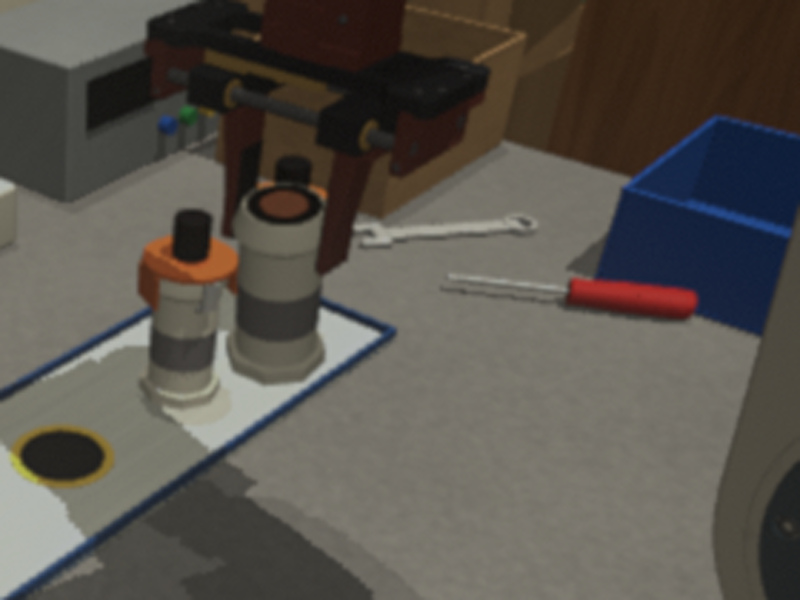

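Run:
```python
from h import *
s=cv2.imread("pics/p15_side.png");cv2.imwrite("pics/p15d.png",cv2.resize(s[110:190,345:415],(525,600),interpolation=cv2.INTER_CUBIC))
G=np.array([.3945,-.077,.221])
for th in (80,85,90,95,100):
    t=np.radians(th);ax=np.array([0,np.cos(t),np.sin(t)])
    print(th,[ (proj("side",G+ax*k)-[345,110])*7.5 for k in (.014,-.004,-.096+.010,-.096)])
```

```text
80 [array([266.82  ,  76.7779]), array([264.788 , 145.2575]), array([256.3393, 429.9885]), array([255.391 , 461.9474])]
85 [array([270.0222,  74.3422]), array([263.8872, 145.9585]), array([238.2357, 445.3948]), array([235.3421, 479.1726])]
90 [array([273.1819,  72.3412]), array([262.996 , 146.5407]), array([220.1417, 458.7155]), array([215.2805, 494.1279])]
95 [array([276.2742,  70.7894]), array([262.1214, 146.9995]), array([202.1681, 469.8359]), array([195.325 , 506.6841])]
100 [array([279.2752,  69.6976]), array([261.2699, 147.3314]), array([184.4287, 478.648 ]), array([175.5992, 516.7183])]
```

View pics/p15d.png

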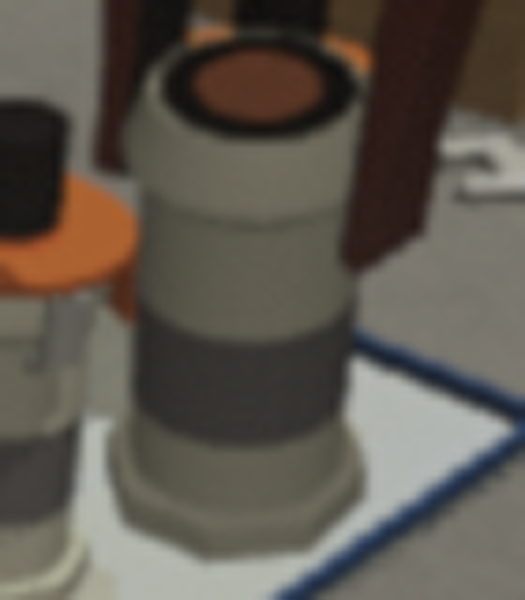

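Run:
```python
from h import *
for f in ("p15_side","p11_side","p5_side"):
    im=cv2.imread(f"pics/{f}.png");H=hsv(im)
    m=((H[...,0]>=15)&(H[...,0]<=36)&(H[...,1]>110)&(H[...,2]>50)).astype(np.uint8); m[:195]=0;m[225:]=0;m[:,:275]=0;m[:,330:]=0
    p=np.argwhere(m)[:,::-1]; W=np.array([plane("side",q,.004)[:2] for q in p])
    A=np.c_[2*W,np.ones(len(W))]; x=np.linalg.lstsq(A,(W**2).sum(1),rcond=None)[0]; print(f,len(p),x[:2],np.sqrt(x[2]+x[:2]@x[:2]))
im=cv2.imread("pics/p5_top.png");H=hsv(im)
m=((H[...,0]>=20)&(H[...,0]<=36)&(H[...,1]>120)&(H[...,2]>90)).astype(np.uint8); m[:180]=0;m[235:]=0;m[:,:285]=0;m[:,335:]=0
p=np.argwhere(m)[:,::-1]; W=np.array([plane("top",q,.004)[:2] for q in p])
A=np.c_[2*W,np.ones(len(W))]; x=np.linalg.lstsq(A,(W**2).sum(1),rcond=None)[0]; print("top",len(p),x[:2],np.sqrt(x[2]+x[:2]@x[:2]))
```

```text
p15_side 239 [ 0.529 -0.035] 0.03341658285090567
p11_side 159 [ 0.5264 -0.0431] 0.039498950218169696
p5_side 236 [ 0.5295 -0.0354] 0.03336143230068487
top 206 [ 0.5279 -0.0341] 0.0338845285082055
```

Mark ≈ (0.5285,-0.0345). Both views agree within about 1 mm, so the tray hasn't moved. I'll carry the pot above the mark.

step_arm([
  [0,0.025,0.02,0,0],
  [0,0.025,0.04,0,0],
  [0,0.021,0.045,0,0],
  [0,0,0.045,0,0],
  [0,0,0.045,0,0],
  [0,0,0.027,0,0],
  [0,0,0,0,0],
  [0,0,0,0,0],
  [0,0,0,0,0],
])

```text
clock: 22.98
eef_pos: [0.525, -0.0341, 0.2014]
tool_rot: [[-0.001, 1.0, -0.001], [1.0, 0.001, 0.0], [0.0, -0.001, -1.0]]
ft_force: [0.8, -0.6, -2.6]
opening: 0.64
```

step_arm([
  [0,0,0.005,0.03,0],
  [0,0,0,0.05,0],
  [0,0,0,0.04,0],
  [0,0,0,0.03,0],
  [0,0,0,0.02,0],
  [0,0,0,0.005,0],
  [0,0,0,0,0],
  [0,0,0,0,0],
  [0,0,0,0,0],
])

```text
clock: 23.73
eef_pos: [0.5307, -0.0343, 0.0979]
tool_rot: [[-0.001, 1.0, 0.002], [1.0, 0.001, -0.0], [-0.0, 0.002, -1.0]]
ft_force: [-0.6, -0.5, -2.9]
opening: 0.645
```

```bash
python3 snap.py p16 side
python3 - <<'E'
import cv2
s=cv2.imread("pics/p16_side.png");cv2.imwrite("pics/p16c.png",cv2.resize(s[100:250,220:420],(800,600),interpolation=cv2.INTER_CUBIC))
E
```

```text
(no output)
```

View pics/p16c.png

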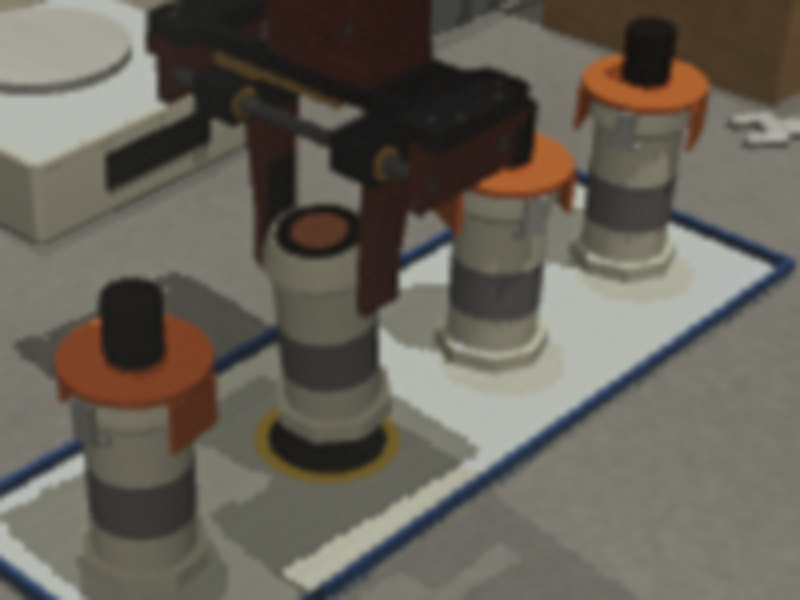

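step_arm([
  [0,0,-0.003,0.006,0],
  [0,0,0,0.006,0],
  [0,0,0,0.005,0],
  [0,0,0,0.004,0],
  [0,0,0,0,0],
  [0,0,0,0,0],
])

```text
clock: 24.28
eef_pos: [0.5295, -0.0347, 0.0855]
tool_rot: [[-0.001, 1.0, 0.003], [1.0, 0.001, -0.001], [-0.001, 0.003, -1.0]]
ft_force: [-2.9, -2.9, 13.2]
opening: 0.642
```

step_arm([
  [0,0,0,0.002,0],
  [0,0,0,0.002,0],
  [0,0,0,0,0],
  [0,0,0,0,0],
])

```text
clock: 24.62
eef_pos: [0.5311, -0.0352, 0.0847]
tool_rot: [[-0.001, 1.0, 0.006], [1.0, 0.001, -0.001], [-0.001, 0.006, -1.0]]
ft_force: [-3.8, -4.7, 25.9]
opening: 0.644
```

```bash
python3 snap.py p17 side
python3 - <<'E'
import cv2
s=cv2.imread("pics/p17_side.png");cv2.imwrite("pics/p17c.png",cv2.resize(s[140:230,260:380],(800,600),interpolation=cv2.INTER_CUBIC))
E
```

```text
(no output)
```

View pics/p17c.png

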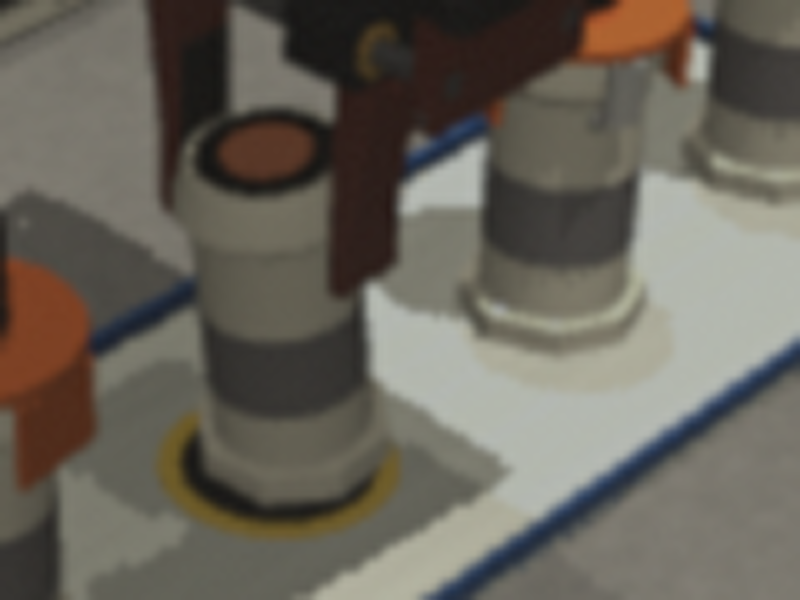

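Pressing jams at the foot's +y edge because the edge has to slide. I'll lift slightly, shift +y 13 mm, touch down again, and then arc -y so the friction helps.

step_arm([
  [0,0,0,-0.008,0],
  [0,0,0,-0.006,0],
  [0,0.011,0,0,0],
  [0,0.011,0,0,0],
  [0,0,0,0,0],
  [0,0,0,0,0],
])

```text
clock: 25.17
eef_pos: [0.5277, -0.0203, 0.0895]
tool_rot: [[-0.002, 1.0, -0.001], [1.0, 0.002, 0.0], [0.0, -0.001, -1.0]]
ft_force: [0.3, -0.3, -3.1]
opening: 0.643
```

step_arm([
  [0,0,0,0.004,0],
  [0,0,0,0.002,0],
  [0,0,0,0,0],
  [0,-0.006,0,0.001,0],
  [0,-0.006,0,0.001,0],
  [0,-0.006,0,0.001,0],
  [0,-0.005,0,0.001,0],
  [0,0,0,0,0],
  [0,0,0,0,0],
])

```text
clock: 25.92
eef_pos: [0.5282, -0.0351, 0.0842]
tool_rot: [[-0.0, 1.0, 0.0], [1.0, 0.0, 0.0], [0.0, 0.0, -1.0]]
ft_force: [-0.2, -0.1, -0.5]
opening: 0.647
```

```bash
python3 snap.py p18 side
python3 - <<'E'
import cv2
s=cv2.imread("pics/p18_side.png");cv2.imwrite("pics/p18c.png",cv2.resize(s[140:230,260:380],(800,600),interpolation=cv2.INTER_CUBIC))
E
```

```text
(no output)
```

View pics/p18c.png

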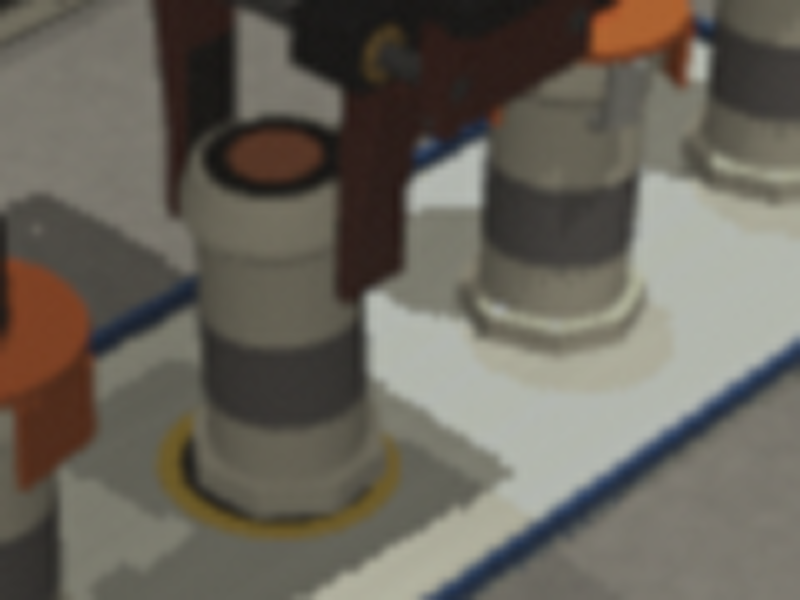

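Run:
```python
from h import *
f=lambda X:(proj("side",X)-[260,140]+.5)*6.667-.5
G=np.array([.5282,-.0345,.101])
for z in (.114,.055,.014,.004): print(z,f([.5285,-.0348,z]))
for th in (85,87.5,90,92.5):
    t=np.radians(th);ax=np.array([0,np.cos(t),np.sin(t)]); print(th,f(G+ax*.013),f(G-.097*ax+.01*ax))
```

```text
0.114 [285.989  159.6373]
0.055 [282.3687 328.0657]
0.014 [280.0194 437.3686]
0.004 [279.4656 463.1345]
85 [283.4459 162.0302] [296.4225 426.7604]
87.5 [284.7573 161.1782] [288.2787 432.6685]
90 [286.0687 160.3989] [280.0916 438.1843]
92.5 [287.3775 159.6939] [271.8738 443.2964]
```

Still about 5° off upright. I'll continue the arc a little, pressing lightly.

step_arm([
  [0,-0.003,0,0.002,0],
  [0,-0.005,0,0.001,0],
  [0,-0.005,0,0.001,0],
  [0,0,0,0,0],
  [0,0,0,0,0],
])

```text
clock: 26.38
eef_pos: [0.5285, -0.0424, 0.0829]
tool_rot: [[-0.001, 1.0, 0.001], [1.0, 0.001, 0.0], [0.0, 0.001, -1.0]]
ft_force: [-3.7, 2.2, 12.4]
opening: 0.645
```

```bash
python3 snap.py p19 side
python3 - <<'E'
import cv2
s=cv2.imread("pics/p19_side.png");cv2.imwrite("pics/p19c.png",cv2.resize(s[140:230,260:380],(800,600),interpolation=cv2.INTER_CUBIC))
E
```

```text
(no output)
```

View pics/p19c.png

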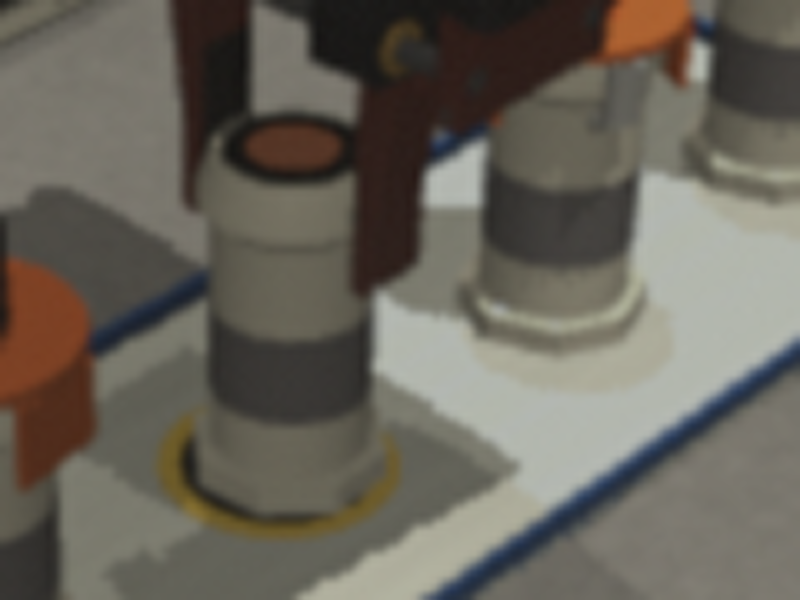

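Now it looks upright (top x 297 against foot x 290, matching a vertical), but 7 mm off the mark in -y. I'll lift a few mm, recentre, and set it down.

step_arm([
  [0,0,0,-0.006,0],
  [0,0,0,-0.006,0],
  [0,0.007,0,0,0],
  [0,0.006,0,0,0],
  [0,0,0,0,0],
  [0,0,0,0,0],
])

```text
clock: 26.93
eef_pos: [0.5279, -0.0344, 0.0886]
tool_rot: [[-0.002, 1.0, -0.0], [1.0, 0.002, -0.0], [-0.0, -0.0, -1.0]]
ft_force: [0.4, -0.2, -3.5]
opening: 0.649
```

```bash
python3 snap.py p20 side
python3 - <<'E'
import cv2
s=cv2.imread("pics/p20_side.png");cv2.imwrite("pics/p20c.png",cv2.resize(s[140:230,260:380],(800,600),interpolation=cv2.INTER_CUBIC))
E
```

```text
(no output)
```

View pics/p20c.png

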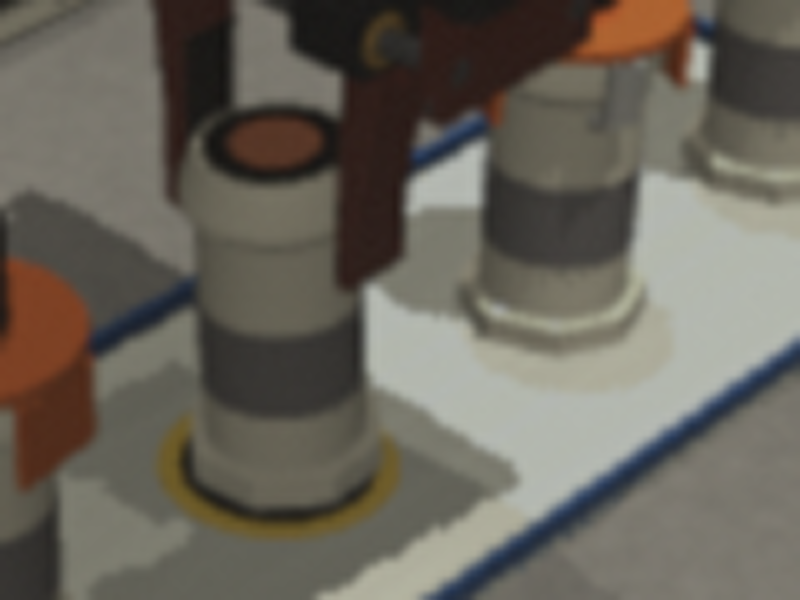

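Moving sideways too early let the foot drag, so it tilted about 4° again. I'll repeat the pressed arc, starting +y so that it ends centred.

step_arm([
  [0,0.006,0,0,0],
  [0,0.007,0.001,0,0],
  [0,0,0,0,0],
  [0,0,0,0.005,0],
  [0,0,0,0.001,0],
  [0,-0.003,0,0.002,0],
  [0,-0.005,0,0.002,0],
  [0,-0.005,0,0.002,0],
  [0,0,0,0,0],
  [0,0,0,0,0],
])

```text
clock: 27.82
eef_pos: [0.5289, -0.0349, 0.0829]
tool_rot: [[-0.0, 1.0, 0.0], [1.0, 0.0, 0.0], [0.0, 0.0, -1.0]]
ft_force: [-4.4, 3.2, 12.2]
opening: 0.644
```

```bash
python3 snap.py p21 side
python3 - <<'E'
import cv2
s=cv2.imread("pics/p21_side.png");cv2.imwrite("pics/p21c.png",cv2.resize(s[140:230,260:380],(800,600),interpolation=cv2.INTER_CUBIC))
E
```

```text
(no output)
```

View pics/p21c.png

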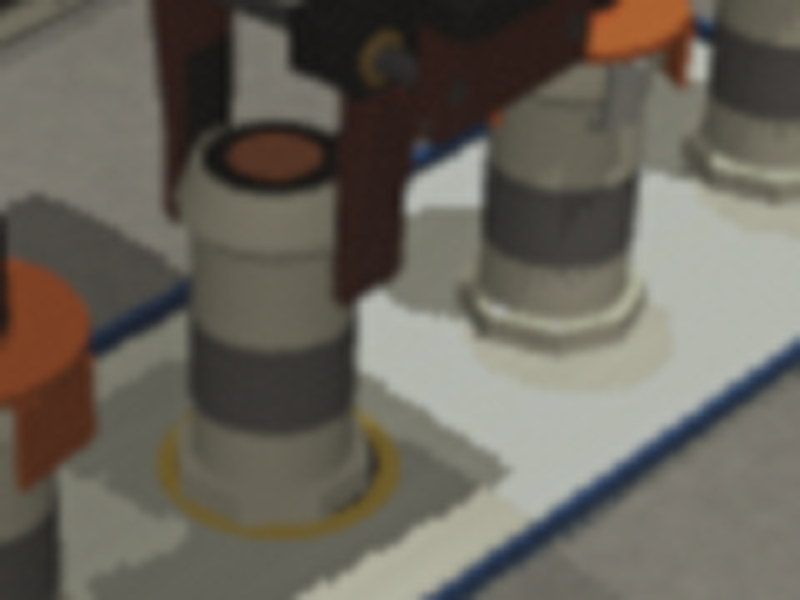

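The pot is upright (copper at (275,157), foot centred at x≈275 in a ring centred at 280). I'll release and rise.

step_arm([
  [0,0,0,-0.001,0],
  [1,0,0,0,0],
  [1,0,0,0,0],
  [1,0,0,0,0],
  [1,0,0,0,0],
  [1,0,0,-0.02,0],
  [1,0,0,-0.05,0],
  [1,0,0,-0.06,0],
  [1,0,0,-0.06,0],
  [1,0,0,-0.06,0],
  [1,0,0,0,0],
  [1,0,0,0,0],
])

```text
clock: 28.87
eef_pos: [0.5302, -0.0349, 0.2353]
tool_rot: [[-0.001, 1.0, 0.006], [1.0, 0.001, -0.001], [-0.001, 0.006, -1.0]]
ft_force: [-0.7, 0.3, 0.4]
opening: 0.999
```

```bash
python3 snap.py p22 side
python3 - <<'E'
import cv2
s=cv2.imread("pics/p22_side.png");cv2.imwrite("pics/p22c.png",cv2.resize(s[140:230,260:380],(800,600),interpolation=cv2.INTER_CUBIC))
E
```

```text
(no output)
```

View pics/p22c.png

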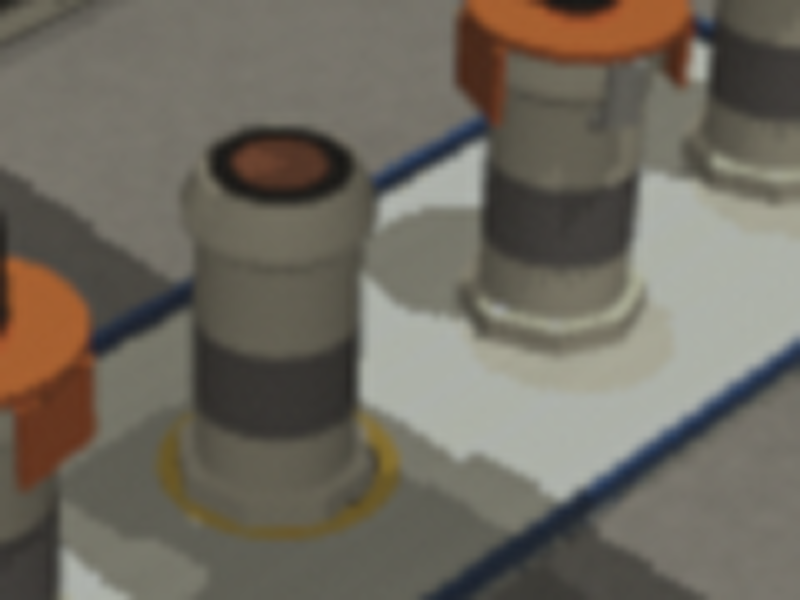

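The pot stands upright on the mark, free of the gripper: copper at (281,163), foot inside the ring. Next I'll pin down the lid with two views.

```bash
python3 snap.py p23 top
python3 - <<'E'
from h import *
s=cv2.imread("pics/p22_side.png"); t=cv2.imread("pics/p23_top.png")
H=hsv(s); org=((H[...,0]>=6)&(H[...,0]<=16)&(H[...,1]>140)&(H[...,2]>130)).astype(np.uint8)
for nm,u0,u1,v0,v1 in [("big",150,215,280,345)]:
    m=np.zeros_like(org); m[v0:v1,u0:u1]=org[v0:v1,u0:u1]
    c=max(cv2.findContours(m,cv2.RETR_EXTERNAL,cv2.CHAIN_APPROX_NONE)[0],key=cv2.contourArea); e=cv2.fitEllipse(cv2.convexHull(c)); print("side disc",e,plane("side",e[0],.031))
Ht=hsv(t); org=((Ht[...,0]>=5)&(Ht[...,0]<=22)&(Ht[...,1]>150)&(Ht[...,2]>90)).astype(np.uint8); org[:,170:]=0;org[255:]=0
c=max(cv2.findContours(org,cv2.RETR_EXTERNAL,cv2.CHAIN_APPROX_NONE)[0],key=cv2.contourArea); e=cv2.fitEllipse(cv2.convexHull(c)); print("top disc",e,plane("top",e[0],.0295))
print("tri disc",tri(cv2.fitEllipse(cv2.convexHull(c))[0] if 0 else (0,0),e[0]) if 0 else "")
a=cv2.resize(t[212:252,130:180],(500,400),interpolation=cv2.INTER_CUBIC); b=cv2.resize(s[280:340,155:215],(400,400),interpolation=cv2.INTER_CUBIC)
cv2.imwrite("pics/c24.png",np.hstack([a,b])[:,:800])
cv2.imwrite("pics/c24.png",cv2.resize(np.hstack([a,b]),(800,355)))
E
```

```text
side disc ((183.9620361328125, 310.1396789550781), (34.25956726074219, 46.7828483581543), 72.69075775146484) [0.4644 0.3029 0.031 ]
top disc ((152.8805694580078, 231.87216186523438), (31.48572540283203, 33.78055191040039), 45.09215545654297) [0.4664 0.2999 0.0295]
tri disc
```

View pics/c24.png

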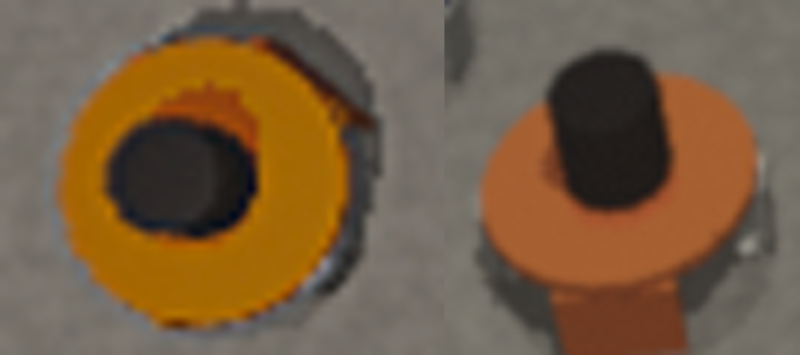

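Run:
```python
from h import *
print(plane("top",(148.0,231.6),.063),plane("side",(181.9,294.8),.063),tri((181.9,294.8),(148.0,231.6)))
```

```text
[0.4657 0.3001 0.063 ] [0.4648 0.3007 0.063 ] (array([0.4657, 0.3003, 0.0621]), np.float64(0.00010691508942405521))
```

step_arm([
  [1,0.03,-0.005,0,0],
  [1,0.06,-0.011,0,0],
  [1,0.065,-0.013,0,0],
  [1,0.065,-0.013,0,0],
  [1,0.065,-0.013,0,0],
  [1,0.065,-0.013,0,0],
  [1,0.065,-0.013,0,0],
  [1,0.065,-0.013,0,0],
  [1,0.05,-0.008,0.03,0],
  [1,0.029,-0.006,0.05,0],
  [1,0,0,0.06,0],
  [1,0,0,0.05,0],
  [1,0,0,0.03,0],
  [1,0,0,0,0],
  [1,0,0,0,0],
  [1,0,0,0,0],
])

```text
clock: 30.3
eef_pos: [0.4638, 0.3005, 0.1004]
tool_rot: [[-0.001, 1.0, -0.0], [1.0, 0.001, -0.0], [-0.0, -0.0, -1.0]]
ft_force: [0.4, 0.4, -0.7]
opening: 0.997
```

step_arm([
  [1,0,0.002,0.03,0],
  [1,0,0,0.035,0],
  [1,0,0,0.025,0],
  [1,0,0,0.012,0],
  [1,0,0,0.006,0],
  [1,0,0,0,0],
  [1,0,0,0,0],
  [1,0,0,0,0],
])

```text
clock: 30.97
eef_pos: [0.4656, 0.301, 0.0366]
tool_rot: [[-0.001, 1.0, 0.002], [1.0, 0.001, 0.001], [0.001, 0.002, -1.0]]
ft_force: [0.0, -0.2, 0.1]
opening: 1.0
```

```bash
python3 snap.py p24 side
python3 - <<'E'
import cv2
s=cv2.imread("pics/p24_side.png");cv2.imwrite("pics/p24c.png",cv2.resize(s[230:365,90:270],(800,600),interpolation=cv2.INTER_CUBIC))
E
```

```text
(no output)
```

View pics/p24c.png

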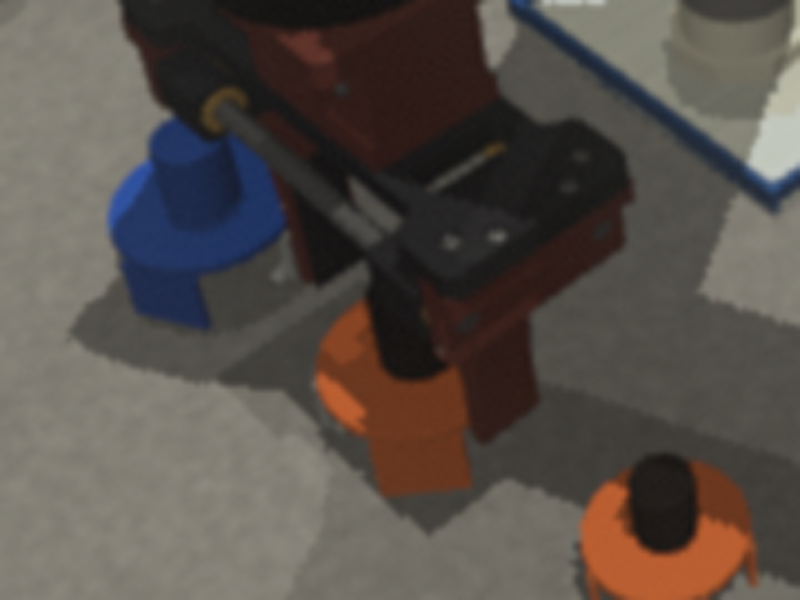

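step_arm([
  [0,0,0,0,0],
  [0,0,0,0,0],
  [0,0,0,0,0],
  [0,0,0,0,0],
  [0,0,0,0,0],
  [0,0,0,0,0],
  [0,0,0,0,0],
  [0,0,0,0,0],
  [0,0,0,0,0],
  [0,0,0,0,0],
  [0,0,0,0,0],
])

```text
clock: 31.93
eef_pos: [0.4649, 0.3006, 0.0355]
tool_rot: [[-0.001, 1.0, 0.0], [1.0, 0.001, 0.0], [0.0, 0.0, -1.0]]
ft_force: [0.5, 0.4, -0.6]
opening: 0.315
```

step_arm([
  [0,0,0,-0.02,0],
  [0,0,0,-0.05,0],
  [0,0,0,-0.06,0],
  [0,0,0,-0.06,0],
  [0,0,0,-0.06,0],
  [0,0,0,-0.06,0],
  [0,0,0,-0.04,0],
  [0,0,0,0,0],
  [0,0,0,0,0],
])

```text
clock: 32.68
eef_pos: [0.4653, 0.3009, 0.2475]
tool_rot: [[-0.001, 1.0, 0.003], [1.0, 0.001, 0.002], [0.002, 0.003, -1.0]]
ft_force: [0.1, -0.5, -0.8]
opening: 0.316
```

```bash
python3 snap.py p25 side top
python3 - <<'E'
from h import *
t=cv2.imread("pics/p25_top.png");cv2.imwrite("pics/p25t.png",cv2.resize(t[180:230,280:340],(720,600),interpolation=cv2.INTER_CUBIC))
s=cv2.imread("pics/p25_side.png");cv2.imwrite("pics/p25s.png",cv2.resize(s[145:220,265:355],(720,600),interpolation=cv2.INTER_CUBIC))
E
```

```text
(no output)
```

View pics/p25_side.png

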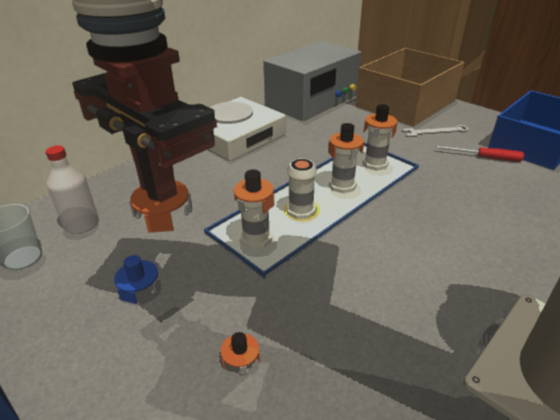

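View pics/p25t.png

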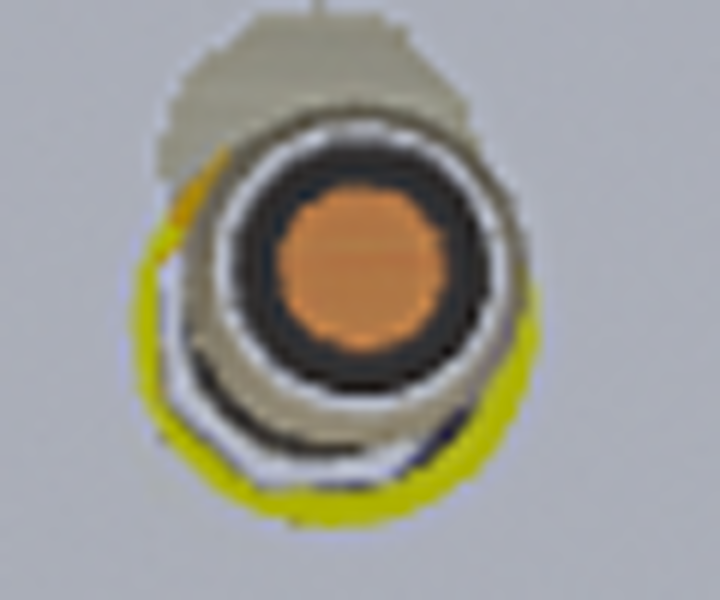

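View pics/p25s.png

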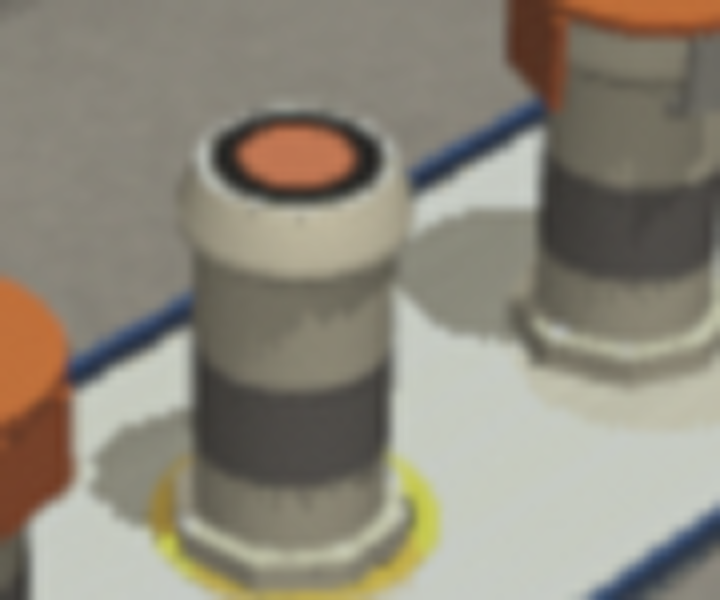

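Run:
```python
from h import *
t=cv2.imread("pics/p25_top.png");s=cv2.imread("pics/p25_side.png")
C={}
for n,im,box in (("top",t,(298,320,190,215)),("side",s,(290,315,155,172))):
    H=hsv(im); m=((H[...,0]>=3)&(H[...,0]<=18)&(H[...,1]>95)&(H[...,2]>110)).astype(np.uint8)
    k=np.zeros_like(m);u0,u1,v0,v1=box;k[v0:v1,u0:u1]=m[v0:v1,u0:u1]
    b=max(blobs(k,10),key=lambda x:x[1][4]); C[n]=b[0]; print(n,b,plane(n,b[0],.114))
print(tri(C["side"],C["top"]))
H=hsv(s)
m=((H[...,0]>=3)&(H[...,0]<=18)&(H[...,1]>120)&(H[...,2]>70)).astype(np.uint8); k=np.zeros_like(m);k[170:240,120:200]=m[170:240,120:200]
cv2.imwrite("pics/p25l.png",cv2.resize(s[165:240,120:200],(640,600),interpolation=cv2.INTER_CUBIC))
```

```text
top (array([309.7415, 201.8163]), array([303, 196,  14,  13, 147], dtype=int32)) [ 0.527  -0.0312  0.114 ]
side (array([301.6279, 163.9884]), array([295, 161,  14,   7,  86], dtype=int32)) [ 0.5285 -0.0324  0.114 ]
(array([ 0.527 , -0.031 ,  0.1152]), np.float64(0.0004027857917670069))
```

View pics/p25l.png

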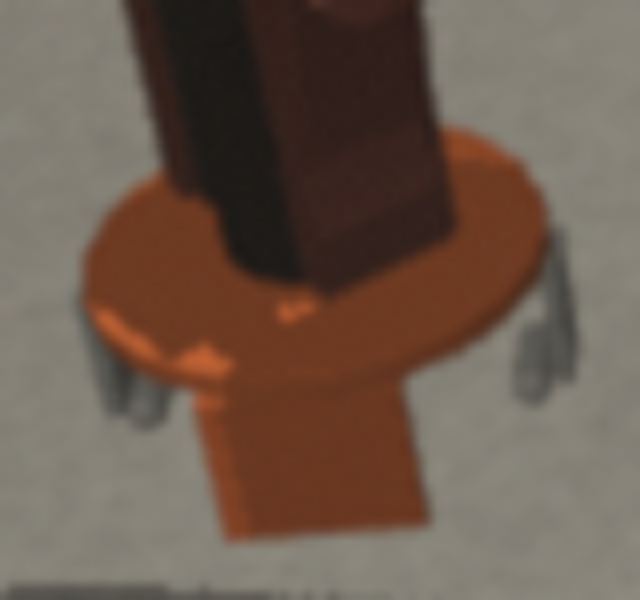

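View pics/p25_top.png

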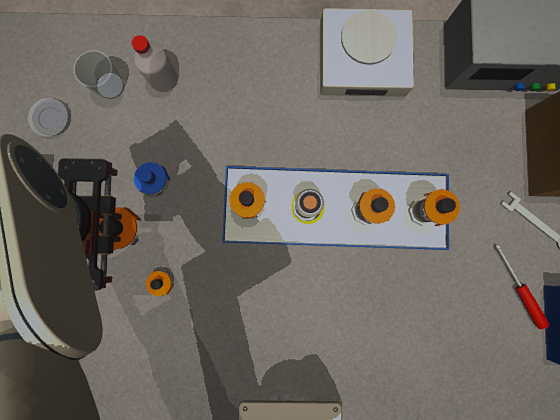

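Run:
```python
from h import *
print(plane("side",(159.0,196.8),.241))
t=cv2.imread("pics/p25_top.png");cv2.imwrite("pics/p25u.png",cv2.resize(t[150:300,40:180],(560,600),interpolation=cv2.INTER_CUBIC))
```

```text
[0.4655 0.3028 0.241 ]
```

View pics/p25u.png

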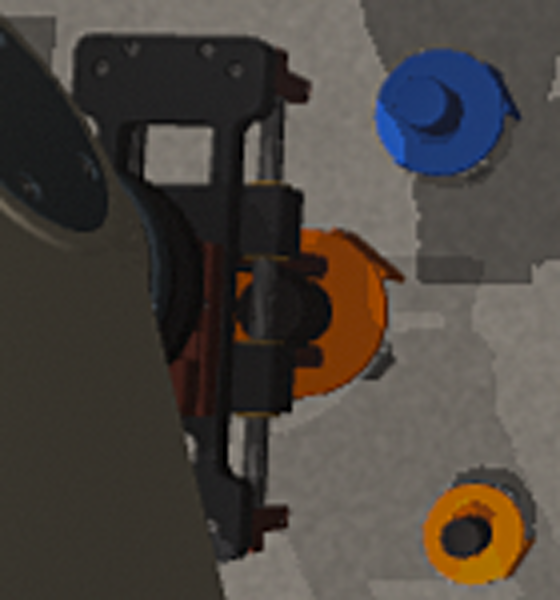

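step_arm([
  [0,-0.03,0.006,0,0],
  [0,-0.055,0.011,0,0],
  [0,-0.065,0.012,0,0],
  [0,-0.065,0.012,0,0],
  [0,-0.065,0.012,0,0],
  [0,-0.065,0.012,0,0],
  [0,-0.065,0.012,0,0],
  [0,-0.065,0.012,0,0],
  [0,-0.05,0.01,0,0],
  [0,-0.029,0.006,0,0],
  [0,0,0,0,0],
  [0,0,0,0,0],
  [0,0,0,0,0],
])

```text
clock: 33.87
eef_pos: [0.5272, -0.0311, 0.2442]
tool_rot: [[-0.001, 1.0, -0.003], [1.0, 0.001, 0.001], [0.001, -0.003, -1.0]]
ft_force: [-0.2, -0.5, -1.8]
opening: 0.313
```

step_arm([
  [0,0,0,0.03,0],
  [0,0,0,0.045,0],
  [0,0,0,0.035,0],
  [0,0,0,0.02,0],
  [0,0,0,0.015,0],
  [0,0,0,0.005,0],
  [0,0,0,0,0],
  [0,0,0,0,0],
  [0,0,0,0,0],
])

```text
clock: 34.62
eef_pos: [0.5288, -0.0315, 0.1564]
tool_rot: [[-0.001, 1.0, 0.002], [1.0, 0.001, -0.0], [-0.0, 0.002, -1.0]]
ft_force: [0.2, -0.3, -0.7]
opening: 0.31
```

```bash
python3 snap.py p26 side
python3 - <<'E'
import cv2
s=cv2.imread("pics/p26_side.png");cv2.imwrite("pics/p26c.png",cv2.resize(s[115:220,240:380],(800,600),interpolation=cv2.INTER_CUBIC))
E
```

```text
(no output)
```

View pics/p26c.png

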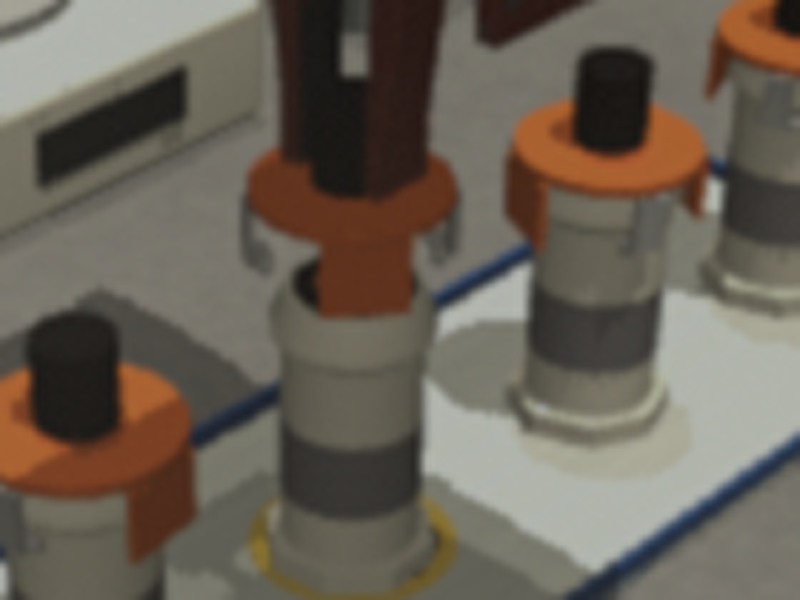

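step_arm([
  [0,0,0,0.008,0],
  [0,0,0,0.008,0],
  [0,0,0,0.008,0],
  [0,0,0,0,0],
  [0,0,0,0,0],
])

```text
clock: 35.08
eef_pos: [0.5277, -0.0318, 0.1406]
tool_rot: [[-0.001, 1.0, -0.001], [1.0, 0.001, 0.0], [0.0, -0.001, -1.0]]
ft_force: [-0.1, -0.9, -1.0]
opening: 0.313
```

```bash
python3 snap.py p27 side
python3 - <<'E'
import cv2
s=cv2.imread("pics/p27_side.png");cv2.imwrite("pics/p27c.png",cv2.resize(s[125:215,250:370],(800,600),interpolation=cv2.INTER_CUBIC))
E
```

```text
(no output)
```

View pics/p27c.png

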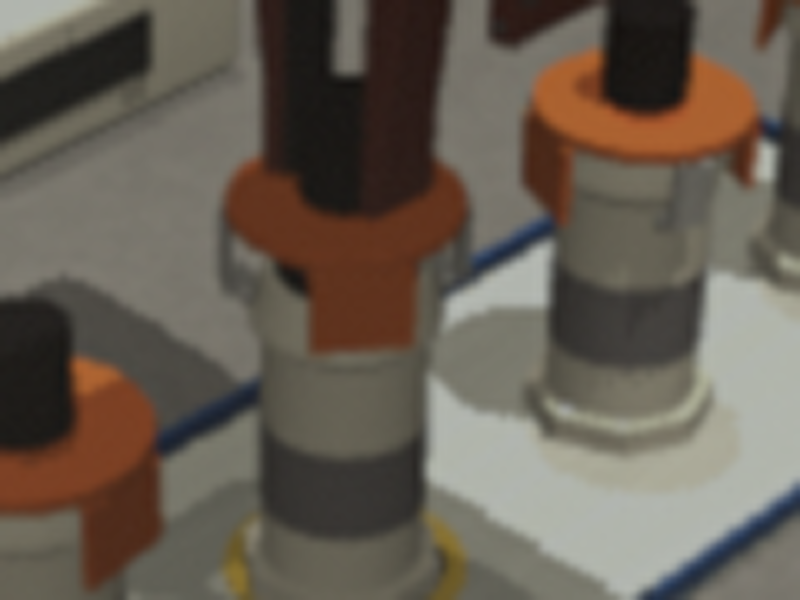

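The lid straddles the rim symmetrically with both clips outside and no side force. I'll press down in small steps.

step_arm([
  [0,0,0,0.004,0],
  [0,0,0,0.004,0],
  [0,0,0,0.004,0],
  [0,0,0,0,0],
  [0,0,0,0,0],
])

```text
clock: 35.55
eef_pos: [0.5278, -0.0317, 0.1335]
tool_rot: [[-0.001, 1.0, -0.001], [1.0, 0.001, 0.0], [0.0, -0.001, -1.0]]
ft_force: [-0.4, -0.3, -3.5]
opening: 0.313
```

step_arm([
  [0,0,0,0.004,0],
  [0,0,0,0.004,0],
  [0,0,0,0.004,0],
  [0,0,0,0,0],
])

```text
clock: 35.88
eef_pos: [0.5278, -0.0317, 0.126]
tool_rot: [[-0.001, 1.0, -0.001], [1.0, 0.001, 0.0], [0.0, -0.001, -1.0]]
ft_force: [-0.1, 0.2, -3.3]
opening: 0.315
```

step_arm([
  [0,0,0,0.003,0],
  [0,0,0,0.002,0],
  [0,0,0,0.002,0],
  [0,0,0,0,0],
])

```text
clock: 36.22
eef_pos: [0.5283, -0.0317, 0.1234]
tool_rot: [[-0.001, 1.0, 0.0], [1.0, 0.001, -0.0], [-0.0, 0.0, -1.0]]
ft_force: [-4.0, 2.3, 10.5]
opening: 0.312
```

```bash
python3 snap.py p28 side
python3 - <<'E'
import cv2
s=cv2.imread("pics/p28_side.png");cv2.imwrite("pics/p28c.png",cv2.resize(s[125:215,250:370],(800,600),interpolation=cv2.INTER_CUBIC))
E
```

```text
(no output)
```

View pics/p28c.png

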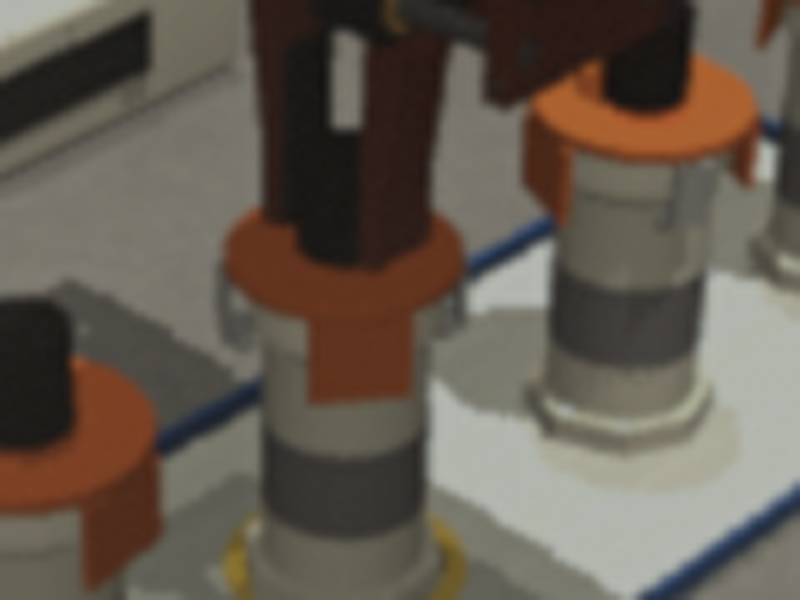

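step_arm([
  [0,0,0,0.002,0],
  [0,0,0,0.001,0],
  [0,0,0,0,0],
  [0,0,0,0,0],
])

```text
clock: 36.6
eef_pos: [0.5289, -0.0318, 0.1233]
tool_rot: [[-0.001, 1.0, 0.002], [1.0, 0.001, -0.0], [-0.0, 0.002, -1.0]]
ft_force: [-7.5, 2.1, 26.1]
opening: 0.311
```

Bottomed: z held at 0.1233 (expected home ≈ 0.1235) while the force rose from 10 to 26 N. I'll relax, release and back away.

step_arm([
  [0,0,0,-0.003,0],
  [0,0,0,-0.002,0],
  [0,0,0,0,0],
  [1,0,0,0,0],
  [1,0,0,0,0],
  [1,0,0,0,0],
  [1,0,0,0,0],
  [1,0,0,0,0],
  [1,0,0,0,0],
  [1,0,0,-0.02,0],
  [1,0,0,-0.04,0],
  [1,0,0,-0.06,0],
  [1,0,0,-0.06,0],
  [1,0,0,0,0],
])

```text
clock: 37.77
eef_pos: [0.5319, -0.0321, 0.2382]
tool_rot: [[-0.001, 1.0, 0.011], [1.0, 0.001, -0.001], [-0.001, 0.011, -1.0]]
ft_force: [0.8, -0.4, 0.4]
opening: 1.001
```

step_arm([
  [1,0.03,-0.03,0,0],
  [1,0.05,-0.04,0,0],
  [1,0.06,-0.02,0,0],
  [1,0.06,0,0,0],
  [1,0.06,0,0,0],
  [1,0.06,0,0,0],
  [1,0.06,0,0,0],
  [1,0.05,0,0,0],
  [1,0,0,0,0],
  [1,0,0,0,0],
])

```text
clock: 38.6
eef_pos: [0.4735, 0.2274, 0.2312]
tool_rot: [[-0.004, 1.0, -0.0], [1.0, 0.004, -0.0], [-0.0, -0.0, -1.0]]
ft_force: [0.4, -1.0, 0.3]
opening: 1.0
```

```bash
python3 snap.py p29 side top
python3 - <<'E'
from h import *
s=cv2.imread("pics/p29_side.png");cv2.imwrite("pics/p29c.png",cv2.resize(s[125:215,250:370],(800,600),interpolation=cv2.INTER_CUBIC))
t=cv2.imread("pics/p29_top.png");H=hsv(t)
org=((H[...,0]>=5)&(H[...,0]<=22)&(H[...,1]>150)&(H[...,2]>90)).astype(np.uint8);org[:,:215]=0
for q in cv2.findContours(org,cv2.RETR_EXTERNAL,cv2.CHAIN_APPROX_NONE)[0]:
    if cv2.contourArea(q)>200:
        e=cv2.fitEllipse(cv2.convexHull(q)); print(np.round(e[0],2),np.round(e[1],2),plane("top",e[0],.121))
E
```

```text
[441.44 206.37] [34.32 35.8 ] [ 0.521  -0.2893  0.121 ]
[376.25 205.21] [33.97 36.28] [ 0.5214 -0.1611  0.121 ]
[309.67 201.04] [34.56 36.29] [ 0.5277 -0.0305  0.121 ]
[246.81 199.68] [34.61 35.68] [0.5286 0.0925 0.121 ]
```

View pics/p29c.png

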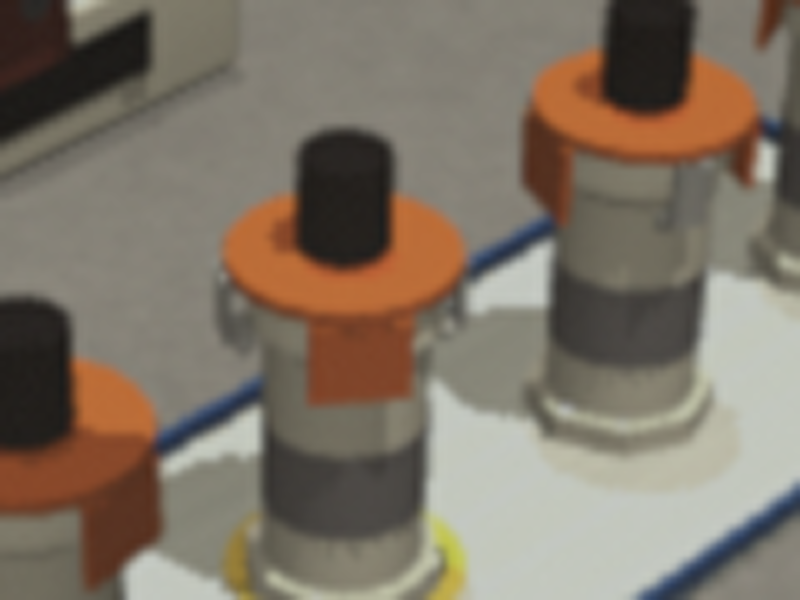

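View pics/p29_top.png

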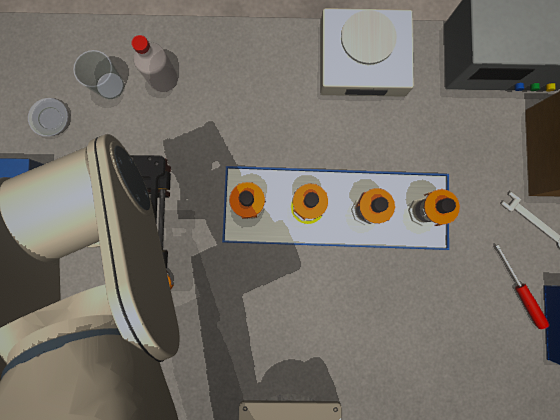

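Run:
```python
from h import *
s=cv2.imread("pics/p29_side.png");cv2.imwrite("pics/p29d.png",np.hstack([cv2.resize(s[140:190,277:327],(400,400),interpolation=cv2.INTER_CUBIC),cv2.resize(s[118:168,322:372],(400,400),interpolation=cv2.INTER_CUBIC)]))
H=hsv(s); m=((H[...,0]>=6)&(H[...,0]<=16)&(H[...,1]>140)&(H[...,2]>130)).astype(np.uint8)
E=[]
for box in ((280,322,145,180),(325,368,125,160)):
    k=np.zeros_like(m);u0,u1,v0,v1=box;k[v0:v1,u0:u1]=m[v0:v1,u0:u1]
    c=max(cv2.findContours(k,cv2.RETR_EXTERNAL,cv2.CHAIN_APPROX_NONE)[0],key=cv2.contourArea);e=cv2.fitEllipse(cv2.convexHull(c));E.append(e[0]);print(e)
print("ours",tri(E[0],(309.67,201.04)),"neighbour",tri(E[1],(376.25,205.21)))
```

```text
((301.82562255859375, 163.24154663085938), (20.608835220336914, 35.779014587402344), 96.9249267578125)
((346.18402099609375, 140.18133544921875), (15.674943923950195, 33.19549560546875), 94.53682708740234)
ours (array([ 0.5278, -0.0312,  0.1165]), np.float64(0.0011578784493254)) neighbour (array([ 0.5214, -0.1623,  0.1174]), np.float64(0.0010659161488134905))
```

View pics/p29d.png

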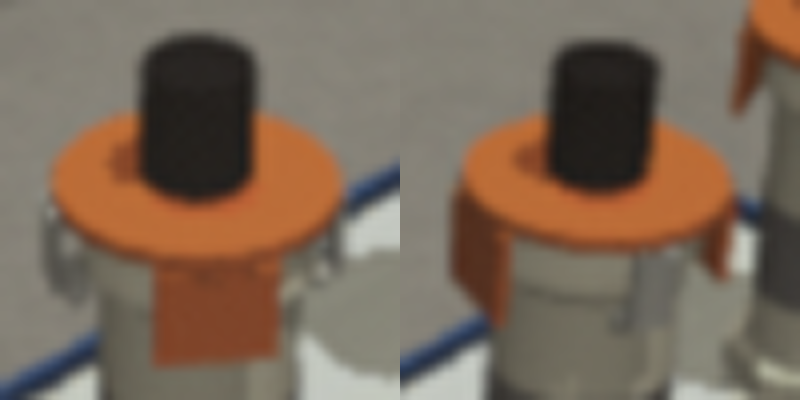

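The lid is seated: its disc height matches the neighbour's (116.5 vs 117.4 mm), it is level, the clips are symmetric and the neighbours haven't moved. The robot is clear, so I'm handing in.

```bash
python3 -c "
from workcell import hand_in,status
print(hand_in()); print(status.state()['clock'])"
```

```text
the job is handed in; nothing more can be done
None
the job is handed in; nothing more can be done
```

The pot stands upright on the mark, let go, with the larger orange lid pressed fully home. I handed the job in at about 38.7 s; no verdict was reported.

**How it went**
- The gripper body would have hit a neighbour's lid where the pot lay, so I first pushed the pot aside with shut fingers.
- I laid it on the bench, regripped it on the rim bulge and swung it upright. I set it on the mark, which took two corrections for a leftover tilt of about 5°, and let go.
- I then fitted the larger orange lid and pressed it down.

**Last checks**
- **Lid seating:** the lid stopped hard at TCP z = 0.1233 m (about 0.1235 expected) while the force rose from 10 to 26 N. Its disc height matches a neighbour's (116.5 against 117.4 mm). The two clips look symmetric.
- **Position:** the pot is about 2–3 mm off the mark's centre, with its foot inside the ring.
- **Neighbours:** all three are where they started, within about 0.2 mm.

**What did not fully agree**
- The clip angles could not be read directly. That they snapped is inferred from the seating height and the hard stop.
- I did not catch the 6–15 N snap force: the readings between steps were about -3 N before the lid bottomed.
- The two cameras differ by about 1–1.5 mm.
- During the standing-up, one downward press on the gripped pot reached 26 N at the wrist before I backed off. That is within the wrist limit.

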